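# Load the lacquer curing cabinet by colour and start it

### The arm

A 7-joint arm with a two-finger parallel gripper is mounted at the origin on the work surface. World frame = base frame: x ahead of the robot, y to its left, z up, the work surface at z = 0. Lengths are in m, angles in rad, forces in N, time in s.
With the tool pointing down it reaches from about 0.4 to 0.85 m from the base axis. Payload 10.4 kg.
Tool frame: the origin (TCP) lies at the very end of the fingers, on their centre line; the grasp point (between the pads) lies 19 mm behind it; z points along the fingers, y is the direction in which the jaws open and shut (so a half turn about z gives the same grasp; the last joint's range is limited). The gripper opens to 87 mm and grips with 3 to 60 N. Pads are 19 mm wide; open, the fingers measure 117 mm over their backs; the gripper's body (75 mm by 190 mm) begins 51 mm behind the grasp point.
Start: joints at [-1.231, 0.332, -0.065, 1.46, 0.022, 1.35, -0.088], TCP at [0.222, 0.584, 0.223] pointing down, gripper open.
Joint ranges: [-2.6, 2.6], [-0.5, 2.12], [-1.47, 1.34], [0.16, 2.42], [-1.27, 4.41], [0.06, 2.06], [-2.6, 2.6]. Speed limits (rad/s): [2.22, 2.22, 2.79, 2.79, 3.14, 3.14, 3.14].

### API

Orientations are given as a unit quaternion [w, x, y, z].
In Python, from workcell import * gives the robot as it stands. The module is installed in compiled form; this text tells all that it offers.
- The arm moves only by the tool move_arm, never from a script. Its argument "increments" is a list of rows, each a list of 3 entries, a list of its own where there are three numbers: the shift along the tool's x, y, z normalised to -1 to 1, where 1 is 0.1 m, then the turn, a rotation vector about the tool's x, y, z normalised to -1 to 1, where 1 is pi rad, then the closure, from 0 (fully open) to 1 (shut). A call has 1 to 20 rows; each row shifts and turns the commanded pose from where the row before left it, along the tool's axes as they then stand; what a row does not reach is not made up. A row lasts 1/10 s, in which the tool goes at most 50 mm and 8.59 degrees, less where a joint would pass 70% of its speed; a pose out of reach is approached as far as the arm can. A call with a number of a shift or a turn outside -1 to 1 is refused whole. A call with a gripper value outside its range is refused whole. The fingers move at their own pace and stop on an object; the grip force is fixed at half the most. Time passes only in rows, so rows that do not move let the fingers close. It gives the time, the measured TCP pose, the force and the opening at its end, in the units of the state.
- get_obs(): the state, without advancing time (a new reading comes with each control period).
- snapshot(name): name is "scene" or "top"; returns a dict with "frame" (384x512x3 uint8, red, green, blue), "fx", "fy", "cx", "cy" (pixels), "k1" (the pictures are not rectified: a ray, as slopes to the right and down, at radius r is drawn at 1 + k1 r^2 times it, then the intrinsics apply), "R" (3x3) and "t" (3): a world point X has camera coordinates R X + t. Camera axes: x right, y down, z forward; pixel columns grow to the right and rows downward; lengths in m; the calibration is good to about 2 mm. A picture is of the moment at which its call begins. There is no depth.
- close_job(): hands the job in, once; it reports no verdict.
Trained networks look in the newest picture that a camera, given by its name, has taken for a name from the list of things; names that differ only in an ending like _2 or _b are one class to them, and where a whole thing is asked for, a point or a joint stands for the part that bears it (a point fixed in the world has none). Each returns a list of dicts, best first, with "p" (0 to 1); they miss things now and then, are a little off and sometimes report something else, mostly with a low value. They report only what shows in the picture. A call takes as long as a camera call. They do not tell look-alikes from the thing itself.
- search_frame(camera, target): "centre" ([column, row] as shares, 0 to 1, of the picture: columns of its width, rows of its height, amid what is visible of it).
- outline_of(camera, target): "region" (384x512 bool, what is visible of it) and "centre" ([column, row] as shares, 0 to 1, of the picture: columns of its width, rows of its height, amid what is visible of it).
The state is a dict: "time_s": time; "q": joint angles; "dq": joint speeds; "joint_torque": joint torques, N m; "ee_pos": TCP position; "ee_rot": TCP orientation; "wrist_force": force on the tool from outside, world axes, zero at the start; "wrist_torque": the same for the moment, N m; "finger_gap": finger opening in m.
Only numpy, scipy, OpenCV 4.12 (cv2) and the standard library are available. Lean on these libraries where they do the work, as an engineer would, in place of code of your own. Each camera call takes 0.05 s, during which the arm holds its last target.

### The job

Pull the curing cabinet's drawer fully open and load every lacquered piece lying on the bench by colour: red pieces into the bay on the side of the red sample plate on top of the cabinet, black pieces into the bay on the side of the black plate. Then push the drawer fully shut and start the cabinet: twist its spring-loaded start knob clockwise to the stop and let it spring back. Leave the bare wooden pieces, the brush and the stone where they lie.

Things in the scene. Friction and masses are not known exactly. Their poses are not given: they have to be found in the camera images.
- cabinet: Low wooden curing cabinet, 260 deep x 364 wide x 92 mm high, fixed on the bench; origin at the middle of its lower front edge, +x to its back, +y to its left as seen by the robot. Its front faces the robot and has one full-width drawer, whose front panel stands 14 mm proud of it. On top at the right front stands a grey control unit, 28 mm high, with the start knob.
- drawer (a joint): How far the drawer is pulled out along the cabinet's -x, in m: 0 shut, 0.175 fully out. It slides stiffly (about 2 N) and stays where it is left. The front panel is 14 mm thick, its top 80 mm above the bench. The drawer holds two bays side by side: wooden floor 18 mm above the bench, side walls and 8 mm middle divider 60 mm above the bench.
- handle (a point): Middle of the drawer's dark steel bar handle: a round bar 10 mm thick, 100 mm long along the cabinet's y, 60 mm above the bench, its centre line 38 mm in front of the front panel. Moves with the drawer; axes as the cabinet's.
- left_bay (a point): Floor of the drawer's left bay (cabinet's +y half): centre of the part that shows with the drawer fully out, 175 mm (x) by 155 mm (y); the bay runs 10 mm deeper at the back. Moves with the drawer; axes as the cabinet's.
- right_bay (a point): The same for the right bay (cabinet's -y half).
- start_knob (a joint): Angle of the spring-return start knob, rad: 0 at rest, grows as it is turned clockwise seen from above, stop at 1.05. The spring (0.10 N m/rad) turns it back to 0 when let go.
- knob_grip (a point): On the vertical axis of the start knob, 5 mm below the top of its grip: a black bar 46 mm long, 12 mm wide and 25 mm high that stands up on a round foot. Turns with the knob; the bar lies along this point's x, which is the cabinet's x at rest. The grip's top is 154 mm above the bench.
- red_plate: Red lacquer sample plate, 58 x 50 x 10 mm, fixed on the cabinet's top near its front edge, 45 mm to the left or right of the middle: red pieces belong in the bay on that side. Origin at the centre of its underside.
- black_plate: Black lacquer sample plate, the same, on the other side: black pieces belong in that bay.
- red_box: Round lidded lacquer box, red, 60 mm in diameter, 30 mm high; origin at the centre of its underside, z up. May be absent.
- red_case: Oblong lacquer seal case, red, 80 x 32 x 22 mm (its x, y, z); origin at the centre of its underside, x along its length. May be absent.
- red_spoon: Lacquered spoon, red, 120 mm long, lying flat, 8 mm high; origin on its underside in the middle of its length, which is on the straight handle (10 mm wide, from x = -60 to +25 mm); the bowl, 32 mm wide, is at its +x end. May be absent.
- black_box: Round lidded lacquer box, black, 60 mm in diameter, 30 mm high; origin at the centre of its underside, z up. May be absent.
- black_case: Oblong lacquer seal case, black, 80 x 32 x 22 mm (its x, y, z); origin at the centre of its underside, x along its length. May be absent.
- black_spoon: Lacquered spoon, black, 120 mm long, lying flat, 8 mm high; origin on its underside in the middle of its length, which is on the straight handle (10 mm wide, from x = -60 to +25 mm); the bowl, 32 mm wide, is at its +x end. May be absent.
- bare_box: Bystander: round box of the same shape (60 mm diameter, 30 mm high) in bare pale wood, not lacquered; stays where it is.
- bare_spoon: Bystander: spoon of the same shape (120 mm) in bare pale wood, not lacquered; stays where it is.
- brush: Bystander: flat lacquer brush, 185 mm long (x), 30 mm wide, 9 mm high, lying near the robot; origin under its middle.
- whetstone: Bystander: grey polishing stone, 75 x 28 x 22 mm, lying behind the lacquer ware; origin at the centre of its underside.
Things that resemble listed ones, but are neither listed nor needed, are in the scene too. Leave any turquoise look-alike of the black_box alone.

How it is judged:
On the way, in this order (a step that is already met when the one before it is completed fails the run):
1. The drawer is pulled well out (at least 130 mm) (value of joint drawer above 0.13 m), for 0.2 s.
2. Every red and black piece lies, let go and at rest, in the bay on the side of the sample plate of its colour (((y of red_plate in the frame of cabinet above 0 m and (x of red_box in the frame of left_bay between -0.088 and 0.098 m and y of red_box in the frame of left_bay between -0.078 and 0.078 m and z of red_box in the frame of left_bay between -0.006 and 0.045 m) and (x of black_box in the frame of right_bay between -0.088 and 0.098 m and y of black_box in the frame of right_bay between -0.078 and 0.078 m and z of black_box in the frame of right_bay between -0.006 and 0.045 m) and (x of red_case in the frame of left_bay between -0.088 and 0.098 m and y of red_case in the frame of left_bay between -0.078 and 0.078 m and z of red_case in the frame of left_bay between -0.006 and 0.045 m) and (x of black_case in the frame of right_bay between -0.088 and 0.098 m and y of black_case in the frame of right_bay between -0.078 and 0.078 m and z of black_case in the frame of right_bay between -0.006 and 0.045 m) and (x of red_spoon in the frame of left_bay between -0.088 and 0.098 m and y of red_spoon in the frame of left_bay between -0.078 and 0.078 m and z of red_spoon in the frame of left_bay between -0.006 and 0.045 m) and (x of black_spoon in the frame of right_bay between -0.088 and 0.098 m and y of black_spoon in the frame of right_bay between -0.078 and 0.078 m and z of black_spoon in the frame of right_bay between -0.006 and 0.045 m)) or (y of red_plate in the frame of cabinet below 0 m and (x of red_box in the frame of right_bay between -0.088 and 0.098 m and y of red_box in the frame of right_bay between -0.078 and 0.078 m and z of red_box in the frame of right_bay between -0.006 and 0.045 m) and (x of black_box in the frame of left_bay between -0.088 and 0.098 m and y of black_box in the frame of left_bay between -0.078 and 0.078 m and z of black_box in the frame of left_bay between -0.006 and 0.045 m) and (x of red_case in the frame of right_bay between -0.088 and 0.098 m and y of red_case in the frame of right_bay between -0.078 and 0.078 m and z of red_case in the frame of right_bay between -0.006 and 0.045 m) and (x of black_case in the frame of left_bay between -0.088 and 0.098 m and y of black_case in the frame of left_bay between -0.078 and 0.078 m and z of black_case in the frame of left_bay between -0.006 and 0.045 m) and (x of red_spoon in the frame of right_bay between -0.088 and 0.098 m and y of red_spoon in the frame of right_bay between -0.078 and 0.078 m and z of red_spoon in the frame of right_bay between -0.006 and 0.045 m) and (x of black_spoon in the frame of left_bay between -0.088 and 0.098 m and y of black_spoon in the frame of left_bay between -0.078 and 0.078 m and z of black_spoon in the frame of left_bay between -0.006 and 0.045 m))) and linear speed of each of red_box, red_case, red_spoon, black_box, black_case, black_spoon below 0.03 m/s and contact force between each of red_box, red_case, red_spoon, black_box, black_case, black_spoon and the fingers below 0.1 N), for 0.3 s.
3. The drawer is fully shut (within 8 mm) (value of joint drawer below 0.008 m), for 0.2 s.
4. The start knob is twisted clockwise to its stop (past 0.95 of 1.05 rad) (value of joint start_knob above 0.95 rad), for 0.1 s.
5. The start knob is let go and has sprung back (below 0.08 rad) (value of joint start_knob below 0.08 rad and contact force between start_knob and the fingers below 0.1 N), for 0.2 s.
At the end, for the whole second after the job is handed in: All red and black pieces that are present lie at rest on or near the floor of the bay of their colour (origin inside the bay, at most 45 mm above its floor), the drawer is shut to within 8 mm and the start knob is back within 0.08 rad of rest (((y of red_plate in the frame of cabinet above 0 m and (x of red_box in the frame of left_bay between -0.088 and 0.098 m and y of red_box in the frame of left_bay between -0.078 and 0.078 m and z of red_box in the frame of left_bay between -0.006 and 0.045 m) and (x of black_box in the frame of right_bay between -0.088 and 0.098 m and y of black_box in the frame of right_bay between -0.078 and 0.078 m and z of black_box in the frame of right_bay between -0.006 and 0.045 m) and (x of red_case in the frame of left_bay between -0.088 and 0.098 m and y of red_case in the frame of left_bay between -0.078 and 0.078 m and z of red_case in the frame of left_bay between -0.006 and 0.045 m) and (x of black_case in the frame of right_bay between -0.088 and 0.098 m and y of black_case in the frame of right_bay between -0.078 and 0.078 m and z of black_case in the frame of right_bay between -0.006 and 0.045 m) and (x of red_spoon in the frame of left_bay between -0.088 and 0.098 m and y of red_spoon in the frame of left_bay between -0.078 and 0.078 m and z of red_spoon in the frame of left_bay between -0.006 and 0.045 m) and (x of black_spoon in the frame of right_bay between -0.088 and 0.098 m and y of black_spoon in the frame of right_bay between -0.078 and 0.078 m and z of black_spoon in the frame of right_bay between -0.006 and 0.045 m)) or (y of red_plate in the frame of cabinet below 0 m and (x of red_box in the frame of right_bay between -0.088 and 0.098 m and y of red_box in the frame of right_bay between -0.078 and 0.078 m and z of red_box in the frame of right_bay between -0.006 and 0.045 m) and (x of black_box in the frame of left_bay between -0.088 and 0.098 m and y of black_box in the frame of left_bay between -0.078 and 0.078 m and z of black_box in the frame of left_bay between -0.006 and 0.045 m) and (x of red_case in the frame of right_bay between -0.088 and 0.098 m and y of red_case in the frame of right_bay between -0.078 and 0.078 m and z of red_case in the frame of right_bay between -0.006 and 0.045 m) and (x of black_case in the frame of left_bay between -0.088 and 0.098 m and y of black_case in the frame of left_bay between -0.078 and 0.078 m and z of black_case in the frame of left_bay between -0.006 and 0.045 m) and (x of red_spoon in the frame of right_bay between -0.088 and 0.098 m and y of red_spoon in the frame of right_bay between -0.078 and 0.078 m and z of red_spoon in the frame of right_bay between -0.006 and 0.045 m) and (x of black_spoon in the frame of left_bay between -0.088 and 0.098 m and y of black_spoon in the frame of left_bay between -0.078 and 0.078 m and z of black_spoon in the frame of left_bay between -0.006 and 0.045 m))) and value of joint drawer below 0.008 m and value of joint start_knob below 0.08 rad and linear speed of each of red_box, red_case, red_spoon, black_box, black_case, black_spoon below 0.03 m/s); the robot touches nothing.
It fails at once if A bare wooden piece, the brush or the stone is moved more than 60 mm (distance of any of bare_box, bare_spoon, brush, whetstone from where it was at the start of the episode above 0.06 m).
It fails at once if The start knob is twisted while the drawer is open (value of joint start_knob above 0.5 rad and value of joint drawer above 0.03 m).
Of red_box, red_case, red_spoon, black_box, black_case, black_spoon only 4 to 6 are there at a start; the rules pass over those that are not, and their reading is None.
At some moment in a run one of red_box, red_case, red_spoon, black_box, black_case, black_spoon may be knocked a few centimetres aside while the robot is not near it.
Once in a run the grip may slacken for a moment while it holds something.
It also fails if it takes over 210 s, if anything falls off the work surface, if the arm or the gripper's body presses on something with over 40 N, if the wrist force passes 120 N, or if a joint passes its speed limit or range.

## Working session

There is one attempt and no reset: what is moved stays moved. The work goes in short steps, Python scripts to look and compute and a tool call to move; the robot and the scene stay as the last step left them, time stands still between calls to the robot, and variables do not carry over. Pictures are saved under pics/ and viewed, and the job is handed in when it is done.

Besides the shell and the picture viewer there is one more tool, called after "Request:" as a command line: name --argument value ..., lists and objects as JSON in quotes. move_arm: Moves the arm, as the interface text tells. Its arguments: {"type":"object","properties":{"increments":{"type":"array"}},"required":["increments"]}

```bash
mkdir -p pics
cat > h.py <<'E'
from workcell import *
import numpy as np, cv2
def save(cam,name,scale=1.5):
    s=snapshot(cam); f=s["frame"][:,:,::-1]
    cv2.imwrite("pics/"+name,cv2.resize(f,None,fx=scale,fy=scale,interpolation=cv2.INTER_CUBIC)); return s
def ray(s,u,v):
    x=(u-s["cx"])/s["fx"];y=(v-s["cy"])/s["fy"];k=s["k1"]
    xd,yd=x,y
    for _ in range(20):
        r2=x*x+y*y; x=xd/(1+k*r2); y=yd/(1+k*r2)
    R=np.array(s["R"]);t=np.array(s["t"])
    return -R.T@t, R.T@np.array([x,y,1.])
def pos(s,u,v,z):
    c,d=ray(s,u,v); return c+d*(z-c[2])/d[2]
def proj(s,X):
    c=np.array(s["R"])@np.array(X)+np.array(s["t"]); x=c[0]/c[2];y=c[1]/c[2];r2=x*x+y*y;m=1+s["k1"]*r2
    return s["fx"]*x*m+s["cx"], s["fy"]*y*m+s["cy"]
E
python3 - <<'E'
from h import *
o=get_obs(); print(o)
for c in("top","scene"):
    s=save(c,c+"0.png"); print(c,{k:v for k,v in s.items() if k!="frame"})
    for n in "cabinet handle knob_grip red_plate black_plate red_box red_case red_spoon black_box black_case black_spoon bare_box bare_spoon brush whetstone".split():
        for r in search_frame(c,n)[:3]: print(c,n,round(r["p"],2),np.round(np.array(r["centre"])*[512,384],1))
E
```

```text
{'time_s': 0.0, 'q': array([-1.23063489,  0.33286625, -0.06470235,  1.46097339,  0.02162374,
        1.34987399, -0.08850704]), 'dq': array([ 9.58005200e-04, -1.11614214e-03,  7.90865683e-05,  3.86736153e-04,
        1.97952230e-03,  3.36839399e-04,  7.16655889e-04]), 'joint_torque': array([ 7.21682791e-04, -6.23248458e+01,  2.51893443e-02, -3.89883506e+01,
       -6.12359704e-02,  3.98582197e-02,  1.29198047e-04]), 'ee_pos': array([0.22165833, 0.58395313, 0.22174214]), 'ee_rot': array([-8.45462680e-05,  1.80376915e-01,  9.83597306e-01, -7.07288927e-04]), 'wrist_force': array([0.3710794 , 0.03874218, 0.04162561]), 'wrist_torque': array([ 0.01791595,  0.03175715, -0.0025734 ]), 'finger_gap': 0.08671376013635428}
top {'fx': 394.84383934074094, 'fy': 394.84383934074094, 'cx': 264.19608482015803, 'cy': 197.72211127968725, 'k1': 0.03842396055188184, 'R': array([[ 0.03534431, -0.99937202,  0.00251852],
       [-0.97685173, -0.03507964, -0.21102162],
       [ 0.21097745,  0.0049982 , -0.97747815]]), 't': array([-0.02971417,  0.53948749,  0.9699813 ])}
top cabinet 0.56 [180.7 164.3]
top cabi
[... 1203 characters left out ...]
 207.8]
scene knob_grip 0.46 [142.4 253.7]
scene red_plate 0.71 [361.2 209.8]
scene red_plate 0.71 [301.8 207.4]
scene red_plate 0.6 [182.4 253.4]
scene black_plate 0.79 [332.7 213.4]
scene red_box 0.72 [143.3 253.5]
scene red_case 0.61 [109.8 224.3]
scene red_spoon 0.53 [107.9 275.4]
scene red_spoon 0.42 [213.3 207.7]
scene black_box 0.8 [187.8 188.5]
scene black_box 0.68 [121.9 203.7]
scene black_box 0.64 [176.1 211.4]
scene black_case 0.72 [143.3 220.8]
scene black_spoon 0.57 [222.9 249.9]
scene bare_box 0.19 [183.9 254.3]
scene bare_spoon 0.69 [202.9 284.4]
scene bare_spoon 0.54 [182.  252.9]
scene brush 0.65 [331.3 201.4]
scene brush 0.63 [154.9 200.6]
scene whetstone 0.69 [205.5 281.1]
```

View pics/top0.png

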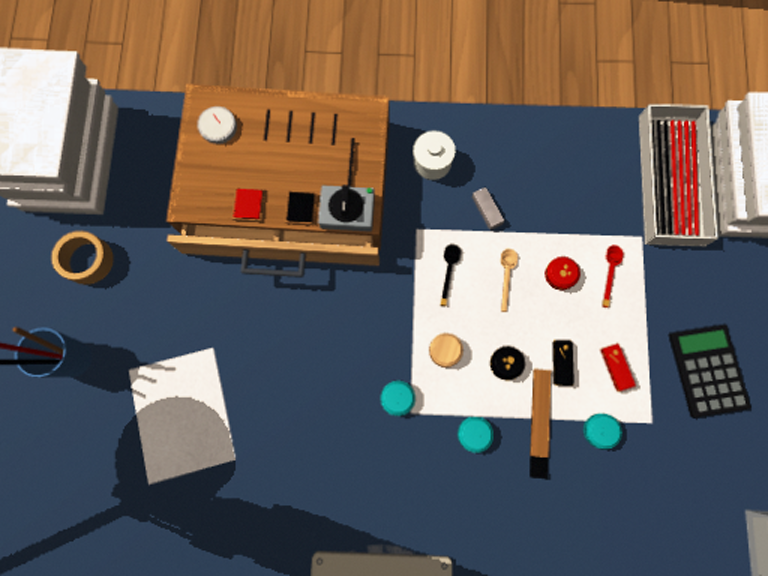

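View pics/scene0.png

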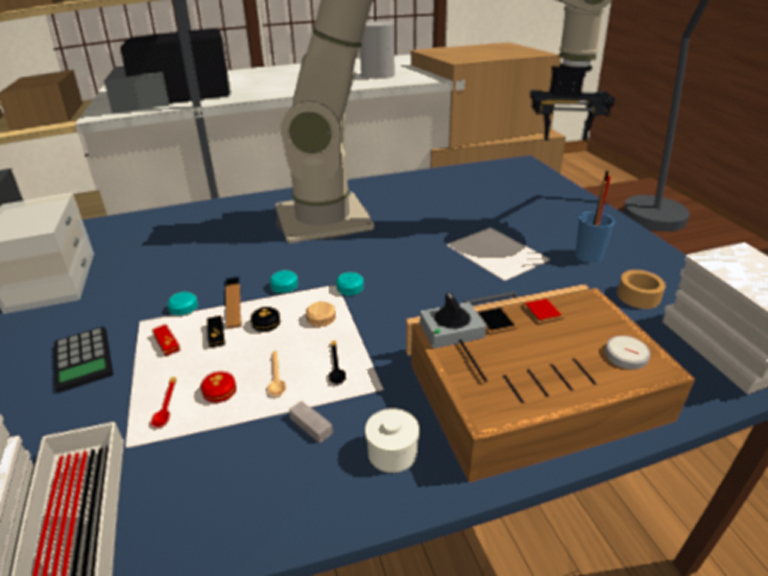

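The red plate sits to the left and the black plate to the right. All six pieces lie on the white sheet, and the teal discs are look-alikes. I'll zoom in to measure.

Run:
```python
from h import *
s=snapshot("top"); f=s["frame"][:,:,::-1]
def crop(n,x0,y0,x1,y1,k):
    c=cv2.resize(f[y0:y1,x0:x1],None,fx=k,fy=k,interpolation=cv2.INTER_CUBIC)
    for u in range((x0//20+1)*20,x1,20): cv2.putText(c,str(u),((u-x0)*k,10),0,.35,(0,255,255),1); cv2.line(c,((u-x0)*k,12),((u-x0)*k,18),(0,255,255),1)
    for v in range((y0//20+1)*20,y1,20): cv2.putText(c,str(v),(0,(v-y0)*k),0,.35,(0,255,255),1); cv2.line(c,(22,(v-y0)*k),(28,(v-y0)*k),(0,255,255),1)
    cv2.imwrite("pics/"+n,c)
crop("c1.png",105,50,265,190,5); crop("c2.png",270,150,440,290,4)
C,_=ray(s,0,0);print("cam",C)
hgt=dict(red_box=.03,black_box=.03,red_case=.022,black_case=.022,red_spoon=.008,black_spoon=.008,whetstone=.022)
for n,z in hgt.items():
    for r in outline_of("top",n)[:3]:
        m=r["region"].astype(np.uint8); mom=cv2.moments(m,True)
        u,v=mom["m10"]/mom["m00"],mom["m01"]/mom["m00"]
        (cx,cy),wh,a=cv2.minAreaRect(cv2.findNonZero(m))
        P=np.array([pos(s,x,y,z)[:2] for y,x in np.argwhere(m)])
        mu=P.mean(0);w,V=np.linalg.eigh(np.cov((P-mu).T));ax=V[:,1]
        print(n,round(r["p"],2),np.round([u,v],1),"world",np.round(mu,3),"axis deg",round(float(np.degrees(np.arctan2(ax[1],ax[0]))),1),"ext",np.round(np.ptp((P-mu)@V,axis=0),3))
```

```text
cam [ 0.32340533 -0.01561863  1.06205389]
red_box 0.59 [375.  181.6] world [ 0.601 -0.307] axis deg 138.8 ext [0.058 0.063]
red_box 0.43 [184.  163.8] world [0.633 0.211] axis deg 88.3 ext [0.086 0.382]
black_box 0.89 [337.9 241.3] world [ 0.437 -0.206] axis deg 178.7 ext [0.055 0.055]
black_box 0.86 [265.3 264.8] world [ 0.37 -0.02] axis deg 126.4 ext [0.057 0.058]
black_box 0.85 [316.8 289. ] world [ 0.314 -0.152] axis deg -146.1 ext [0.057 0.06 ]
red_case 0.7 [411.2 243.9] world [ 0.438 -0.399] axis deg -160.4 ext [0.04 0.08]
black_case 0.65 [374.7 241.1] world [ 0.442 -0.304] axis deg 179.3 ext [0.037 0.08 ]
red_spoon 0.24 [183. 164.] world [0.639 0.218] axis deg 88.3 ext [0.091 0.394]
black_spoon 0.5 [299.7 177.4] world [ 0.612 -0.106] axis deg 171.0 ext [0.029 0.115]
whetstone 0.68 [186.4 116. ] world [0.776 0.216] axis deg 83.9 ext [0.383 0.418]
whetstone 0.53 [325.1 138.4] world [ 0.723 -0.173] axis deg -152.3 ext [0.034 0.078]
whetstone 0.5 [411.5 243.9] world [ 0.438 -0.4  ] axis deg -162.5 ext [0.042 0.084]
```

View pics/c1.png

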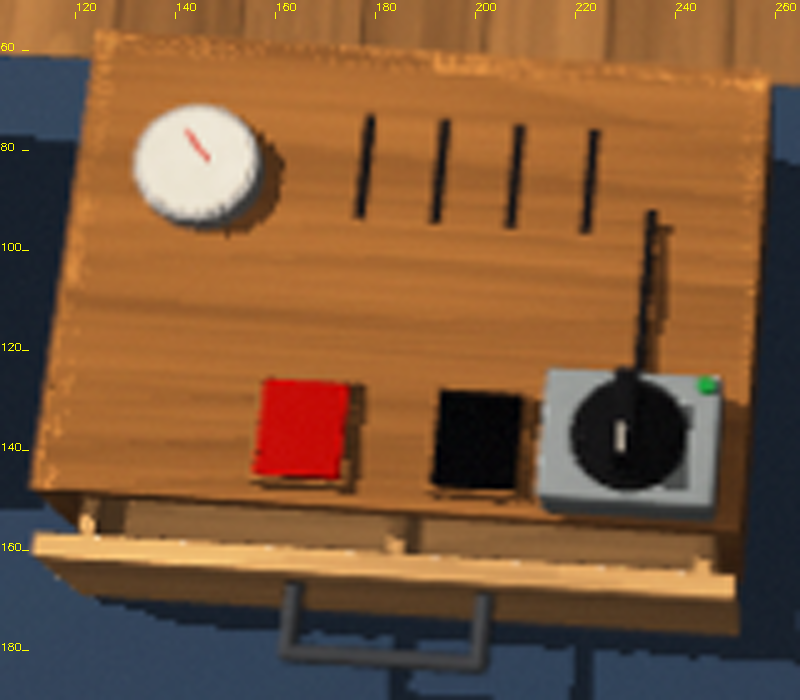

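View pics/c2.png

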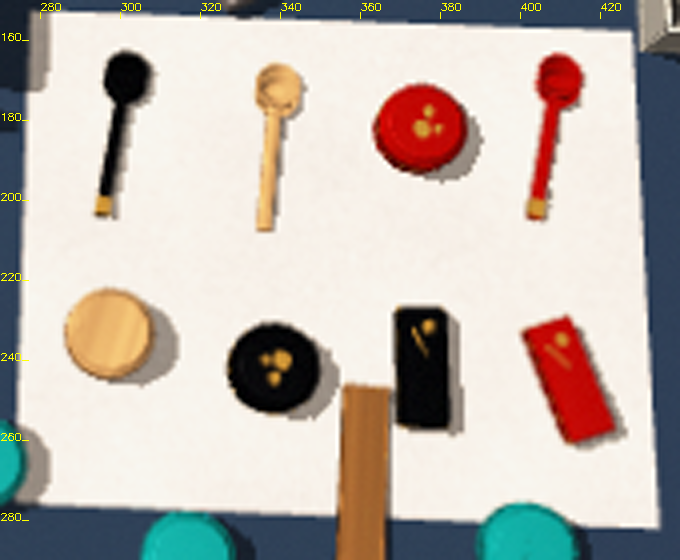

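Run:
```python
from h import *
s=snapshot("top")
P=lambda u,v,z:np.round(pos(s,u,v,z),4)
print("cab front top L,R",P(111.5,148.3,.092),P(252.8,156.5,.092)," back",P(124,57,.092),P(259,65.5,.092))
print("plates",P(165.5,136,.102),P(199.5,138,.102))
print("handle ends",P(162.5,181,.065),P(200,183,.065))
print("panel front edge top",P(112,161,.08),P(251,169,.08))
print("foot circle",P(230,137,.129)," hl",P(227.5,137.5,.154))
for n,c,z in [("rbox",(375.2,182),.03),("bbox",(338.5,241.7),.03)]: print(n,P(*c,z))
for n,a,b in [("rsp",(403.5,203.5),(410.5,166)),("bsp",(295,203.5),(302,165)),("bare",(336,207),(339.5,166))]:
    A,B=P(*a,.008),P(*b,.008); d=B-A; print(n,A,B,np.degrees(np.arctan2(d[1],d[0])),np.linalg.norm(d))
print("bcase corners",[P(*c,.022)[:2] for c in [(367.5,227),(380,227.5),(381,257),(368,256)]])
print("rcase corners",[P(*c,.022)[:2] for c in [(400.5,232.5),(411.5,229.5),(422.5,257),(411.5,260)]])
print("brush",[P(*c,.009)[:2] for c in [(355,246),(367,247)]])
```

```text
cab front top L,R [0.6483 0.3852 0.092 ] [0.64   0.0224 0.092 ]  back [0.9066 0.3803 0.092 ] [0.8968 0.0162 0.092 ]
plates [0.6833 0.2479 0.102 ] [0.6813 0.1607 0.102 ]
handle ends [0.5736 0.2552 0.065 ] [0.5718 0.1577 0.065 ]
panel front edge top [0.6181 0.385  0.08  ] [0.61   0.0262 0.08  ]
foot circle [0.6767 0.08   0.129 ]  hl [0.6658 0.0834 0.154 ]
rbox [ 0.6001 -0.3073  0.03  ]
bbox [ 0.4359 -0.2081  0.03  ]
rsp [ 0.5484 -0.3884  0.008 ] [ 0.6552 -0.4116  0.008 ] -12.2558644168908 0.10929080473672066
bsp [ 0.5378 -0.0946  0.008 ] [ 0.6477 -0.112   0.008 ] -8.99671959182599 0.11126890850547616
bare [ 0.5322 -0.206   0.008 ] [ 0.6484 -0.216   0.008 ] -4.918671191448539 0.11662949884141659
bcase corners [array([ 0.4785, -0.2863]), array([ 0.4784, -0.3192]), array([ 0.4011, -0.3196]), array([ 0.4024, -0.286 ])]
rcase corners [array([ 0.4671, -0.3724]), array([ 0.4762, -0.4015]), array([ 0.4053, -0.4264]), array([ 0.3965, -0.3978])]
brush [array([ 0.4284, -0.2556]), array([ 0.4269, -0.2873])]
```

```bash
cat > plan.py <<'E'
from h import *
import json
from scipy.spatial.transform import Rotation as Ro
def tooly(o):
    w,x,y,z=o["ee_rot"]; r=Ro.from_quat([x,y,z,w]); d=r.as_matrix(); return d
def yawR(psi): # tool y at world yaw psi (deg), tool z down
    p=np.radians(psi); y=np.array([np.cos(p),np.sin(p),0]); z=np.array([0,0,-1.]); return np.stack([np.cross(y,z),y,z],1)
def plan(wps,step=.03,ang=7.5,start=None):
    """wps: (x,y,z,yaw,closure[,step]) or ('hold',n,closure); yaw modulo 180 -> taken as given"""
    o=get_obs(); p=np.array(o["ee_pos"]); R=tooly(o)
    if start is not None: p=np.array(start[:3]);R=yawR(start[3])
    rows=[]
    for w in wps:
        if w[0]=='hold': rows+=[[[0,0,0],[0,0,0],w[2]]]*w[1]; continue
        tp=np.array(w[:3]); Rt=yawR(w[3]); st=w[5] if len(w)>5 else step
        p0=p.copy(); R0=R.copy(); rv=Ro.from_matrix(R0.T@Rt).as_rotvec()
        n=max(1,int(np.ceil(np.linalg.norm(tp-p0)/st-1e-6)),int(np.ceil(np.degrees(np.linalg.norm(rv))/ang-1e-6)))
        for i in range(1,n+1):
            gp=p0+(tp-p0)*i/n; gR=R0@Ro.from_rotvec(rv*i/n).as_matrix()
            sh=np.round(R.T@(gp-p)/.1,3); tu=np.round(Ro.from_matrix(R.T@gR).as_rotvec()/np.pi,4)
            p=p+R@(sh*.1); R=R@Ro.from_rotvec(tu*np.pi).as_matrix()
            rows.append([(sh+0.).tolist(),(tu+0.).tolist(),w[4]])
    print(len(rows),"end",np.round(p,4))
    for i in range(0,len(rows),20): print(json.dumps(rows[i:i+20],separators=(',',':')).replace("0.0,","0,").replace("0.0]","0]"))
E
python3 - <<'E'
from plan import *
plan([(.5,.26,.20,30,.0),(.572,.2065,.13,-1.3,.6),('hold',3,.6)])
E
```

```text
23 end [0.572  0.2065 0.13  ]
[[[-0.25,-0.136,0.015],[0,0,0.0145],0],[[-0.256,-0.125,0.015],[0,0,0.0145],0],[[-0.262,-0.113,0.015],[0,0,0.0146],0],[[-0.266,-0.101,0.015],[0,0,0.0145],0],[[-0.271,-0.089,0.015],[0,0,0.0145],0],[[-0.274,-0.076,0.015],[0,0,0.0145],0],[[-0.278,-0.064,0.015],[0,0,0.0146],0],[[-0.28,-0.051,0.015],[0,0,0.0145],0],[[-0.283,-0.038,0.015],[0,0,0.0145],0],[[-0.283,-0.025,0.015],[0,0,0.0145],0],[[-0.285,-0.012,0.015],[0,0,0.0146],0],[[-0.285,0.001,0.015],[0,0,0.0145],0],[[-0.284,0.014,0.015],[0,0,0.0145],0],[[-0.284,0.026,0.015],[0,0,0.0145],0],[[-0.282,0.04,0.016],[0,0,0.0145],0],[[-0.165,0.071,0.14],[0,0,0.0348],0.6],[[-0.156,0.089,0.14],[0,0,0.0348],0.6],[[-0.145,0.105,0.14],[0,0,0.0348],0.6],[[-0.133,0.12,0.14],[0,0,0.0347],0.6],[[-0.119,0.135,0.139],[0,-0.0001,0.0348],0.6]]
[[[0,0,0],[0,0,0],0.6],[[0,0,0],[0,0,0],0.6],[[0,0,0],[0,0,0],0.6]]
```

```bash
cat > plan.py <<'E'
from h import *
import json
from scipy.spatial.transform import Rotation as Ro
def tooly(o):
    w,x,y,z=o["ee_rot"]; return Ro.from_quat([x,y,z,w]).as_matrix()
def yawR(psi):
    p=np.radians(psi); y=np.array([np.cos(p),np.sin(p),0]); z=np.array([0,0,-1.]); return np.stack([np.cross(y,z),y,z],1)
def plan(wps,step=.03,start=None):
    """(x,y,z,yaw,closure[,step]); turns first, then shifts. Prints 'n x [shift][turn]'"""
    o=get_obs(); p=np.array(o["ee_pos"]); R=tooly(o)
    if start is not None: p=np.array(start[:3]);R=yawR(start[3])
    for w in wps:
        if w[0]=='hold': print(w[1],"x hold",w[2]); continue
        tp=np.array(w[:3]); Rt=yawR(w[3]); st=w[5] if len(w)>5 else step
        rv=Ro.from_matrix(R.T@Rt).as_rotvec()/np.pi
        n=int(np.ceil(np.abs(rv).max()/.045)) if np.abs(rv).max()>.004 else 0
        if n:
            t=np.round(rv/n,3)+0.; print(n,"x turn",t.tolist(),w[4]); R=R@Ro.from_rotvec(t*n*np.pi).as_matrix()
        d=R.T@(tp-p)/.1; n=max(1,int(np.ceil(np.linalg.norm(d)*.1/st-1e-6)))
        s=np.round(d/n,2); r=np.round((d-s*n)*200)/200+0.
        print(n,"x",(s+0.).tolist(),("+ %s"%r.tolist() if np.abs(r).max()>.009 else ""),w[4]); p=p+R@(s*n+r)*.1
    print("end",np.round(p,4))
E
python3 - <<'E'
from plan import *
plan([(.573,.2065,.13,-1.3,.6,.03),('hold',3,.6)])
E
```

```text
9 x turn [0.0, 0.0, 0.044] 0.6
18 x [-0.2, 0.2, 0.05] + [-0.05, 0.045, 0.025] 0.6
3 x hold 0.6
end [0.5729 0.2065 0.13  ]
```

Request:
move_arm --increments '[[[0,0,0],[0,0,0.044],0.6],[[0,0,0],[0,0,0.044],0.6],[[0,0,0],[0,0,0.044],0.6],[[0,0,0],[0,0,0.044],0.6],[[0,0,0],[0,0,0.044],0.6],[[0,0,0],[0,0,0.044],0.6],[[0,0,0],[0,0,0.044],0.6],[[0,0,0],[0,0,0.044],0.6],[[0,0,0],[0,0,0.044],0.6]]'

```text
time_s: 2.95
ee_pos: [0.2218, 0.5843, 0.2226]
ee_rot: [-0.0, 0.722, 0.692, 0.0]
wrist_force: [-0.3, -0.3, -0.6]
finger_gap: 0.0358
```

Request:
move_arm --increments '[[[-0.2,0.2,0.05],[0,0,0],0.6],[[-0.2,0.2,0.05],[0,0,0],0.6],[[-0.2,0.2,0.05],[0,0,0],0.6],[[-0.2,0.2,0.05],[0,0,0],0.6],[[-0.2,0.2,0.05],[0,0,0],0.6],[[-0.2,0.2,0.05],[0,0,0],0.6],[[-0.2,0.2,0.05],[0,0,0],0.6],[[-0.2,0.2,0.05],[0,0,0],0.6],[[-0.2,0.2,0.05],[0,0,0],0.6],[[-0.2,0.2,0.05],[0,0,0],0.6],[[-0.2,0.2,0.05],[0,0,0],0.6],[[-0.2,0.2,0.05],[0,0,0],0.6],[[-0.2,0.2,0.05],[0,0,0],0.6],[[-0.2,0.2,0.05],[0,0,0],0.6],[[-0.2,0.2,0.05],[0,0,0],0.6],[[-0.2,0.2,0.05],[0,0,0],0.6],[[-0.2,0.2,0.05],[0,0,0],0.6],[[-0.2,0.2,0.05],[0,0,0],0.6],[[-0.05,0.045,0.025],[0,0,0],0.6],[[0,0,0],[0,0,0],0.6]]'

```text
time_s: 4.95
ee_pos: [0.5732, 0.2053, 0.1296]
ee_rot: [0.0, 0.72, 0.693, -0.0]
wrist_force: [-0.7, -0.3, 0.4]
finger_gap: 0.0351
```

Run:
```python
from plan import *
save("top","t1.png");save("scene","s1.png")
o=get_obs();print(o["ee_pos"],o["finger_gap"],o["time_s"],o["q"])
plan([(.573,.2065,.043,-1.3,.6,.02)])
```

```text
[0.57228606 0.20763024 0.1300688 ] 0.034841887636221654 5.05 [-0.72233623  0.37272042  0.3746143   1.63990314 -0.14694202  1.15685246
 -0.3468617 ]
5 x [0.0, 0.0, 0.17] + [-0.01, 0.01, 0.02] 0.6
end [0.5732 0.2067 0.0431]
```

View pics/t1.png

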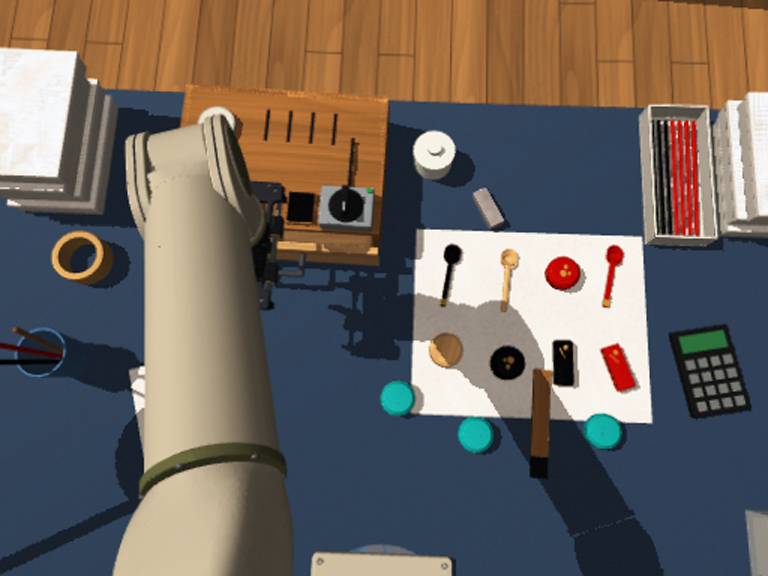

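View pics/s1.png

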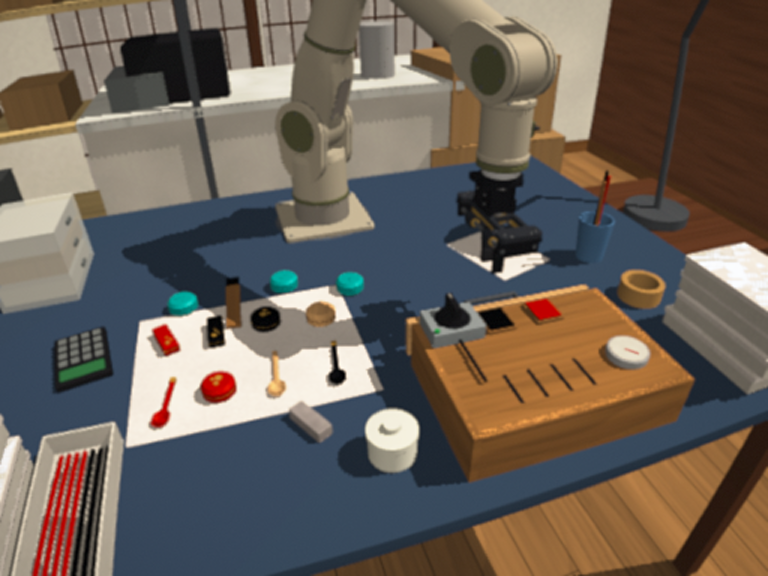

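The gripper is over the handle, with its body clear of the plates, so I'm descending.

Request:
move_arm --increments '[[[0,0.01,0.17],[0,0,0],0.6],[[0,0,0.17],[0,0,0],0.6],[[0,0,0.17],[0,0,0],0.6],[[0,0,0.17],[0,0,0],0.6],[[0,0,0.17],[0,0,0],0.6],[[0,0,0],[0,0,0],0.6],[[0,0,0],[0,0,0],1],[[0,0,0],[0,0,0],1],[[0,0,0],[0,0,0],1],[[0,0,0],[0,0,0],1],[[0,0,0],[0,0,0],1]]'

```text
time_s: 6.15
ee_pos: [0.5745, 0.2067, 0.0458]
ee_rot: [0.0, 0.72, 0.694, 0.001]
wrist_force: [0.2, 0.5, 3.4]
finger_gap: 0.0086
```

Request:
move_arm --increments '[[[0,-0.05,0],[0,0,0],1],[[0,-0.1,0],[0,0,0],1],[[0,-0.1,0],[0,0,0],1],[[0,-0.1,0],[0,0,0],1],[[0,-0.1,0],[0,0,0],1],[[0,-0.1,0],[0,0,0],1],[[0,-0.1,0],[0,0,0],1],[[0,-0.1,0],[0,0,0],1],[[0,-0.1,0],[0,0,0],1],[[0,-0.1,0],[0,0,0],1],[[0,-0.1,0],[0,0,0],1],[[0,-0.1,0],[0,0,0],1],[[0,-0.1,0],[0,0,0],1],[[0,-0.1,0],[0,0,0],1],[[0,-0.1,0],[0,0,0],1],[[0,-0.1,0],[0,0,0],1]]'

```text
time_s: 7.75
ee_pos: [0.4194, 0.2108, 0.0457]
ee_rot: [0.001, 0.72, 0.694, 0.001]
wrist_force: [34.5, -8.9, 1.2]
finger_gap: 0.0088
```

Request:
move_arm --increments '[[[0,0.02,0],[0,0,0],1],[[0,0.02,0],[0,0,0],0.6],[[0,0,0],[0,0,0],0.6],[[0,0,0],[0,0,0],0.6],[[0,0,0],[0,0,0],0.6],[[0,0,0],[0,0,0],0.6],[[0,0,-0.15],[0,0,0],0.6],[[0,0,-0.2],[0,0,0],0.6],[[0,0,-0.3],[0,0,0],0.6],[[0,0,-0.4],[0,0,0],0.4],[[0,0,-0.4],[0,0,0],0.2],[[0,0,-0.3],[0,0,0],0]]'

```text
time_s: 8.95
ee_pos: [0.4233, 0.212, 0.2225]
ee_rot: [0.0, 0.72, 0.694, 0.001]
wrist_force: [0.1, 0.6, -1.3]
finger_gap: 0.0514
```

Run:
```python
from plan import *
save("top","t2.png")
o=get_obs();print(o["ee_pos"],o["finger_gap"],o["time_s"],o["q"])
```

```text
[0.42484816 0.21292779 0.22672205] 0.05528441569647141 9.0 [-0.89883591 -0.02343328  0.33624478  1.8569984   0.00692726  1.29922968
 -0.60087181]
```

View pics/t2.png

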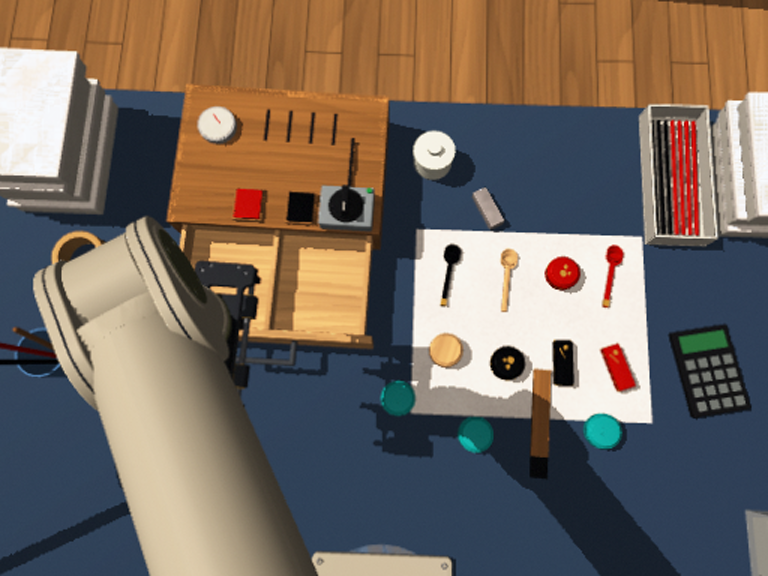

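Drawer is fully out. Next is the black box.

Run:
```python
from plan import *
plan([(.436,-.208,.15,-60,0,.04),(.436,-.208,.008,-60,0,.03)])
```

```text
8 x turn [0.0, 0.0, 0.04] 0
11 x [-0.18, 0.34, 0.07] + [-0.055, -0.05, -0.025] 0
5 x [0.0, 0.0, 0.28] + [-0.01, 0.005, 0.02] 0
end [ 0.4361 -0.2082  0.0082]
```

Request:
move_arm --increments '[[[0,0,0],[0,0,0.04],0],[[0,0,0],[0,0,0.04],0],[[0,0,0],[0,0,0.04],0],[[0,0,0],[0,0,0.04],0],[[0,0,0],[0,0,0.04],0],[[0,0,0],[0,0,0.04],0],[[0,0,0],[0,0,0.04],0],[[0,0,0],[0,0,0.04],0],[[-0.18,0.34,0.07],[0,0,0],0],[[-0.18,0.34,0.07],[0,0,0],0],[[-0.18,0.34,0.07],[0,0,0],0],[[-0.18,0.34,0.07],[0,0,0],0],[[-0.18,0.34,0.07],[0,0,0],0],[[-0.18,0.34,0.07],[0,0,0],0],[[-0.18,0.34,0.07],[0,0,0],0],[[-0.18,0.34,0.07],[0,0,0],0],[[-0.18,0.34,0.07],[0,0,0],0],[[-0.18,0.34,0.07],[0,0,0],0]]'

```text
time_s: 10.8
ee_pos: [0.4391, -0.174, 0.1497]
ee_rot: [-0.0, 0.965, 0.262, 0.0]
wrist_force: [1.5, 1.5, -0.5]
finger_gap: 0.0864
```

Request:
move_arm --increments '[[[-0.18,0.34,0.07],[0,0,0],0],[[-0.05,-0.05,-0.02],[0,0,0],0],[[0,0,0],[0,0,0],0],[[0,0,0],[0,0,0],0]]'

```text
time_s: 11.2
ee_pos: [0.4344, -0.208, 0.145]
ee_rot: [-0.0, 0.965, 0.262, 0.0]
wrist_force: [0.6, -0.1, 0.6]
finger_gap: 0.0871
```

Run:
```python
from plan import *
save("top","t3.png");save("scene","s3.png")
o=get_obs();print(o["ee_pos"],o["finger_gap"],o["time_s"],o["q"])
plan([(.436,-.208,.008,-60,0,.03)])
```

```text
[ 0.43472067 -0.20783432  0.14519904] 0.08720324259351324 11.3 [-0.46355156  0.07482063  0.86077538  1.9651698  -0.064093    1.12790477
 -0.61587494]
5 x [0.0, 0.0, 0.27] + [0.01, 0.01, 0.02] 0
end [ 0.4362 -0.2081  0.0082]
```

View pics/t3.png

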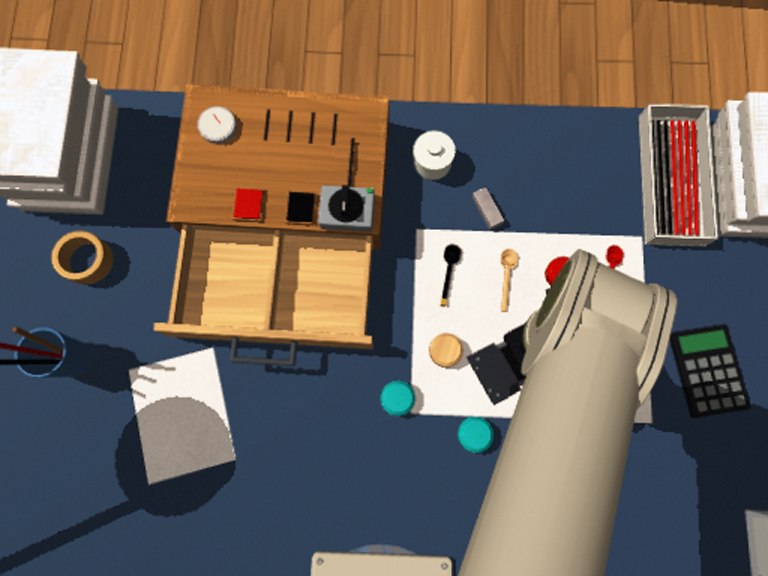

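View pics/s3.png

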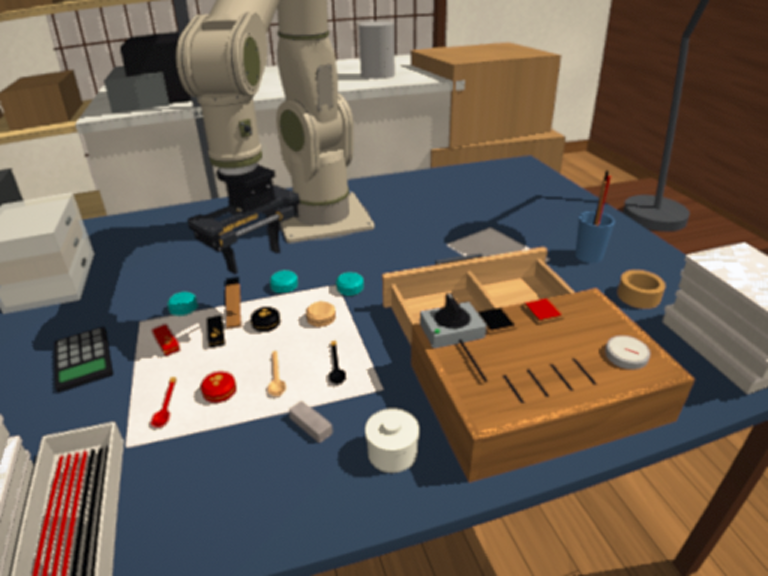

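Request:
move_arm --increments '[[[0.01,0.01,0.27],[0,0,0],0],[[0,0,0.27],[0,0,0],0],[[0,0,0.27],[0,0,0],0],[[0,0,0.27],[0,0,0],0],[[0,0,0.27],[0,0,0],0],[[0,0,0.02],[0,0,0],0],[[0,0,0],[0,0,0],0],[[0,0,0],[0,0,0],1],[[0,0,0],[0,0,0],1],[[0,0,0],[0,0,0],1],[[0,0,0],[0,0,0],1],[[0,0,0],[0,0,0],1]]'

```text
time_s: 12.5
ee_pos: [0.4358, -0.2095, 0.0084]
ee_rot: [-0.0, 0.965, 0.262, 0.0]
wrist_force: [-0.1, 0.7, 5.2]
finger_gap: 0.059
```

Run:
```python
from plan import *
s=snapshot("top")
P=lambda u,v,z:np.round(pos(s,u,v,z),4)
# cabinet frame check: panel front top edge with drawer out
print(P(103,216.5,.08),P(247.5,229,.08))
o=get_obs();print(o["ee_pos"],o["finger_gap"],o["time_s"])
plan([(.436,-.208,.19,-60,1,.03),(.597,.145,.19,-91.3,1,.04),(.597,.145,.04,-91.3,1,.03)])
```

```text
[0.4729 0.3905 0.08  ] [0.4539 0.0283 0.08  ]
[ 0.4358081  -0.20943592  0.00838874] 0.05855665230886031 12.55
7 x [0.0, 0.0, -0.26] + [0.01, -0.01, 0.005] 1
4 x turn [0.0, 0.0, 0.044] 1
10 x [0.15, -0.36, 0.0] + [0.025, 0.03, 0.0] 1
6 x [0.0, 0.0, 0.25]  1
end [0.597  0.1452 0.0401]
```

Request:
move_arm --increments '[[[0,0,-0.26],[0,0,0],1],[[0,0,-0.26],[0,0,0],1],[[0,0,-0.26],[0,0,0],1],[[0,0,-0.26],[0,0,0],1],[[0,0,-0.26],[0,0,0],1],[[0,0,-0.26],[0,0,0],1],[[0,0,-0.26],[0,0,0],1],[[0,0,0],[0,0,0.044],1],[[0,0,0],[0,0,0.044],1],[[0,0,0],[0,0,0.044],1],[[0,0,0],[0,0,0.044],1]]'

```text
time_s: 13.65
ee_pos: [0.4353, -0.2095, 0.1899]
ee_rot: [-0.0, 1.0, -0.015, -0.0]
wrist_force: [-0.2, -0.2, -1.6]
finger_gap: 0.0586
```

Request:
move_arm --increments '[[[0.15,-0.36,0],[0,0,0],1],[[0.15,-0.36,0],[0,0,0],1],[[0.15,-0.36,0],[0,0,0],1],[[0.15,-0.36,0],[0,0,0],1],[[0.15,-0.36,0],[0,0,0],1],[[0.15,-0.36,0],[0,0,0],1],[[0.15,-0.36,0],[0,0,0],1],[[0.15,-0.36,0],[0,0,0],1],[[0.15,-0.36,0],[0,0,0],1],[[0.15,-0.36,0],[0,0,0],1],[[0.025,0.03,0],[0,0,0],1],[[0,0,0],[0,0,0],1]]'

```text
time_s: 14.85
ee_pos: [0.5964, 0.1439, 0.1893]
ee_rot: [0.001, 1.0, -0.011, -0.0]
wrist_force: [-0.1, -0.3, -0.9]
finger_gap: 0.0591
```

Run:
```python
from plan import *
save("scene","s4.png")
o=get_obs();print(o["ee_pos"],o["finger_gap"],o["time_s"],o["q"])
plan([(.597,.145,.03,-91.3,1,.03)])
```

```text
[0.59627996 0.14275167 0.1896516 ] 0.05856357566352557 14.9 [-0.80132784  0.3648705   0.62757301  1.56889    -0.21938706  1.28034698
 -1.73713604]
6 x [0.0, 0.0, 0.27] + [0.005, -0.025, -0.025] 1
end [0.5968 0.1451 0.0301]
```

View pics/s4.png

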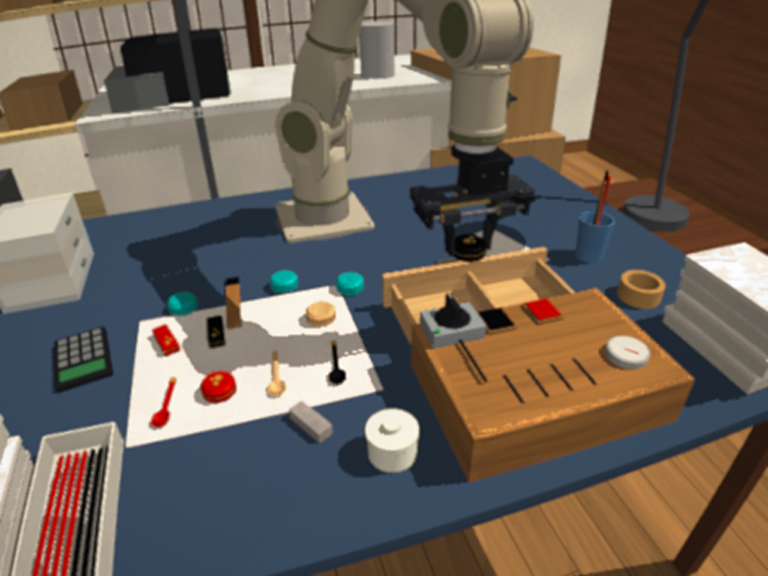

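Request:
move_arm --increments '[[[0,-0.02,0.27],[0,0,0],1],[[0,0,0.27],[0,0,0],1],[[0,0,0.27],[0,0,0],1],[[0,0,0.27],[0,0,0],1],[[0,0,0.27],[0,0,0],1],[[0,0,0.24],[0,0,0],1],[[0,0,0],[0,0,0],1],[[0,0,0],[0,0,0],0.17],[[0,0,0],[0,0,0],0.17],[[0,0,0],[0,0,0],0.17],[[0,0,-0.1],[0,0,0],0.17],[[0,0,-0.3],[0,0,0],0.17],[[0,0,-0.4],[0,0,0],0.17],[[0,0,-0.4],[0,0,0],0.17],[[0,0,-0.2],[0,0,0],0.17]]'

```text
time_s: 16.4
ee_pos: [0.5979, 0.1457, 0.1761]
ee_rot: [-0.001, 1.0, -0.012, 0.002]
wrist_force: [1.7, 0.6, -0.4]
finger_gap: 0.0722
```

Run:
```python
from plan import *
save("top","t5.png")
o=get_obs();print(o["ee_pos"],o["finger_gap"],o["time_s"],o["q"])
for r in outline_of("top","black_case")[:2]: print(r["p"],np.array(r["centre"])*[512,384])
plan([(.454,-.303,.12,-90,0,.04),(.454,-.303,.006,-90,.2,.03)])
```

```text
[0.59884679 0.14596558 0.17825498] 0.07242944773215794 16.45 [-0.80294092  0.37425528  0.62632699  1.5829307  -0.22952355  1.2503388
 -1.73345412]
0.9 [380.1088 239.616 ]
1 x turn [-0.001, -0.002, -0.008] 0
12 x [-0.12, 0.37, 0.05] + [-0.01, 0.05, -0.04] 0
4 x [0.0, 0.0, 0.28] + [0.0, 0.0, 0.02] 0.2
end [ 0.454  -0.3032  0.0059]
```

View pics/t5.png

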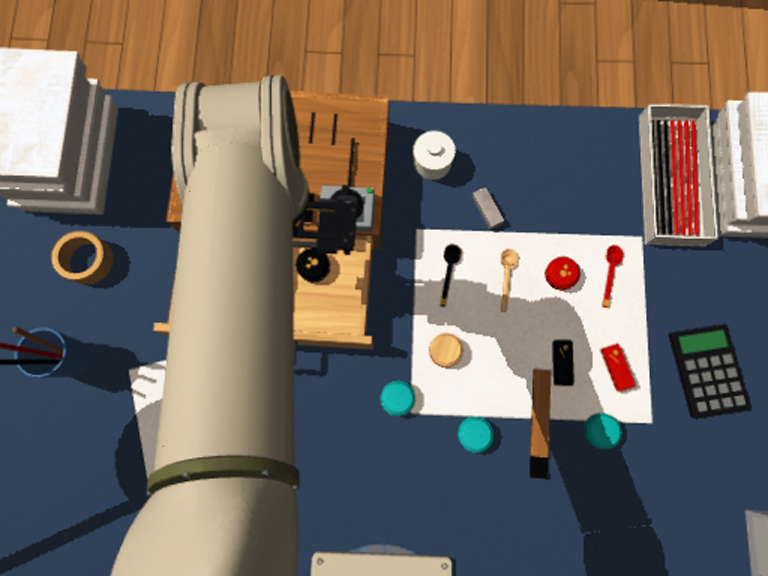

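Black box is in the right bay. The black case is where it was, so I'm going to it.

Request:
move_arm --increments '[[[-0.12,0.37,0],[0,0,-0.008],0.2],[[-0.12,0.37,0.05],[0,0,0],0.2],[[-0.12,0.37,0.05],[0,0,0],0.2],[[-0.12,0.37,0.05],[0,0,0],0.2],[[-0.12,0.37,0.05],[0,0,0],0.2],[[-0.12,0.37,0.05],[0,0,0],0.2],[[-0.12,0.37,0.05],[0,0,0],0.2],[[-0.12,0.37,0.05],[0,0,0],0.2],[[-0.12,0.37,0.05],[0,0,0],0.2],[[-0.12,0.37,0.05],[0,0,0],0.2],[[-0.12,0.37,0.05],[0,0,0],0.2],[[-0.12,0.37,0.05],[0,0,0],0.2],[[-0.01,0.05,0],[0,0,0],0.2],[[0,0,0],[0,0,0],0.2],[[0,0,0],[0,0,0],0.2]]'

```text
time_s: 18.0
ee_pos: [0.4516, -0.302, 0.1158]
ee_rot: [-0.0, 1.0, 0.001, -0.0]
wrist_force: [0.2, -0.2, -0.8]
finger_gap: 0.0692
```

Run:
```python
from plan import *
o=get_obs();print(o["ee_pos"],o["finger_gap"],o["time_s"],o["q"])
plan([(.454,-.303,.006,-90,.2,.03)])
```

```text
[ 0.45161245 -0.30199656  0.11583842] 0.06920728088796603 18.0 [-0.2091017   0.31210117  0.84166581  1.84503879 -0.26048643  1.09947404
 -0.83966412]
4 x [0.01, 0.0, 0.27] + [-0.015, 0.01, 0.02] 0.2
end [ 0.4541 -0.3029  0.0058]
```

Request:
move_arm --increments '[[[0.02,0.01,0.27],[0,0,0],0.2],[[0,0,0.27],[0,0,0],0.2],[[0,0,0.27],[0,0,0],0.2],[[0,0,0.27],[0,0,0],0.2],[[0,0,0.02],[0,0,0],0.2],[[0,0,0],[0,0,0],0.2],[[0,0,0],[0,0,0],1],[[0,0,0],[0,0,0],1],[[0,0,0],[0,0,0],1],[[0,0,0],[0,0,0],1],[[0,0,0],[0,0,0],1],[[0,0,0],[0,0,0],1],[[0,0,-0.1],[0,0,0],1],[[0,0,-0.25],[0,0,0],1],[[0,0,-0.25],[0,0,0],1],[[0,0,-0.3],[0,0,0],1],[[0,0,-0.3],[0,0,0],1],[[0,0,-0.3],[0,0,0],1],[[0,0,-0.3],[0,0,0],1]]'

```text
time_s: 19.9
ee_pos: [0.4528, -0.3043, 0.1878]
ee_rot: [-0.0, 1.0, 0.0, 0.0]
wrist_force: [0.9, -1.1, -0.2]
finger_gap: 0.0321
```

Run:
```python
from plan import *
o=get_obs();print(o["ee_pos"],o["finger_gap"],o["time_s"],o["q"])
# case center = tcp -12mm in x ; bay target case centre x offset -.042
plan([(.515+.012,.145,.18,-91.3,1,.04),(.527,.145,.032,-91.3,1,.03)])
```

```text
[ 0.45276962 -0.30428918  0.18781204] 0.03206700277575826 19.9 [-0.25677072  0.2312111   0.88471883  1.75947385 -0.18885705  1.23949004
 -0.89315494]
1 x turn [0.0, 0.0, 0.008] 1
12 x [0.05, -0.38, 0.01] + [0.035, 0.05, -0.04] 1
5 x [0.0, 0.0, 0.3] + [0.0, 0.0, -0.02] 1
end [0.5272 0.1451 0.0319]
```

Request:
move_arm --increments '[[[0.05,-0.38,0.01],[0,0,0.008],1],[[0.05,-0.38,0.01],[0,0,0],1],[[0.05,-0.38,0.01],[0,0,0],1],[[0.05,-0.38,0.01],[0,0,0],1],[[0.05,-0.38,0.01],[0,0,0],1],[[0.05,-0.38,0.01],[0,0,0],1],[[0.05,-0.38,0.01],[0,0,0],1],[[0.05,-0.38,0.01],[0,0,0],1],[[0.05,-0.38,0.01],[0,0,0],1],[[0.05,-0.38,0.01],[0,0,0],1],[[0.05,-0.38,0.01],[0,0,0],1],[[0.05,-0.38,0.01],[0,0,0],1],[[0.07,0.05,-0.04],[0,0,0],1],[[0,0,0],[0,0,0],1],[[0,0,0],[0,0,0],1]]'

```text
time_s: 21.4
ee_pos: [0.5299, 0.144, 0.1783]
ee_rot: [0.0, 1.0, -0.013, 0.0]
wrist_force: [-0.3, -0.4, -0.8]
finger_gap: 0.0315
```

Run:
```python
from plan import *
s=save("top","t6.png")
o=get_obs();print(o["ee_pos"],o["finger_gap"],o["time_s"],o["q"])
plan([(.531,.145,.03,-91.3,1,.03)])
```

```text
[0.52972943 0.14401873 0.17822695] 0.03179944321902286 21.45 [-0.84128197  0.2060099   0.56217462  1.75179722 -0.11638869  1.21704031
 -1.84456898]
5 x [0.0, 0.0, 0.3] + [0.01, -0.01, -0.02] 1
end [0.5308 0.145  0.0302]
```

View pics/t6.png

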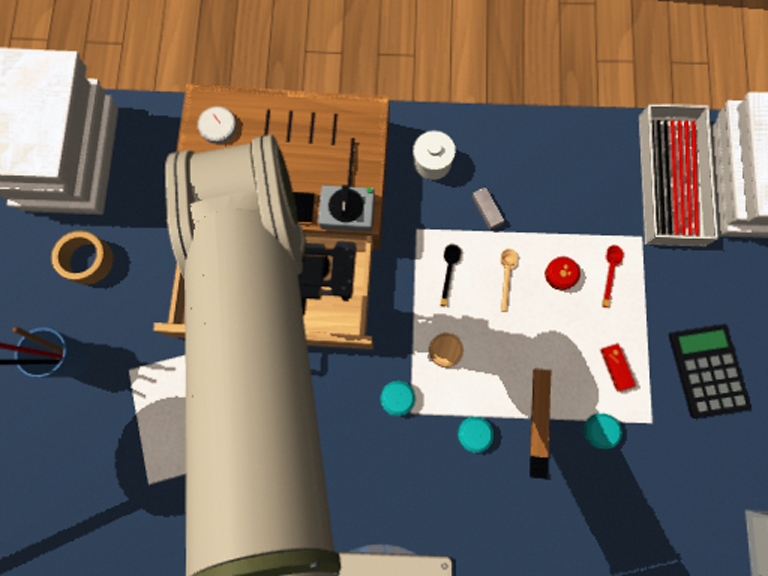

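Lowering the case, releasing it (gap about 52 mm) and lifting.

Request:
move_arm --increments '[[[0.01,-0.01,0.29],[0,0,0],1],[[0,0,0.29],[0,0,0],1],[[0,0,0.29],[0,0,0],1],[[0,0,0.29],[0,0,0],1],[[0,0,0.29],[0,0,0],1],[[0,0,0.04],[0,0,0],1],[[0,0,0],[0,0,0],1],[[0,0,0],[0,0,0],0.4],[[0,0,0],[0,0,0],0.4],[[0,0,0],[0,0,0],0.4],[[0,0,-0.1],[0,0,0],0.4],[[0,0,-0.3],[0,0,0],0.4],[[0,0,-0.4],[0,0,0],0.4],[[0,0,-0.4],[0,0,0],0.4],[[0,0,-0.2],[0,0,0],0.4]]'

```text
time_s: 22.95
ee_pos: [0.5323, 0.1464, 0.1737]
ee_rot: [-0.001, 1.0, -0.012, 0.002]
wrist_force: [0.8, -0.5, -0.6]
finger_gap: 0.0524
```

Run:
```python
from plan import *
s=save("top","t7.png")
o=get_obs();print(o["ee_pos"],o["finger_gap"],o["time_s"],o["q"])
for r in outline_of("top","black_spoon")[:2]: print(r["p"],np.array(r["centre"])*[512,384])
plan([(.597,-.104,.12,-99,.4,.04),(.597,-.104,.003,-99,.4,.03)])
```

```text
[0.53324607 0.1466981  0.17566941] 0.05237696730467511 23.0 [-0.84615178  0.21238765  0.56769696  1.7516824  -0.12345284  1.20487977
 -1.84016762]
0.6 [301.4144 175.6032]
0.34 [226.2016 207.5136]
1 x turn [-0.001, -0.002, 0.042] 0.4
7 x [0.15, 0.34, 0.08] + [-0.025, -0.005, -0.03] 0.4
4 x [0.0, 0.0, 0.29] + [0.0, 0.005, 0.01] 0.4
end [ 0.5969 -0.1042  0.003 ]
```

View pics/t7.png

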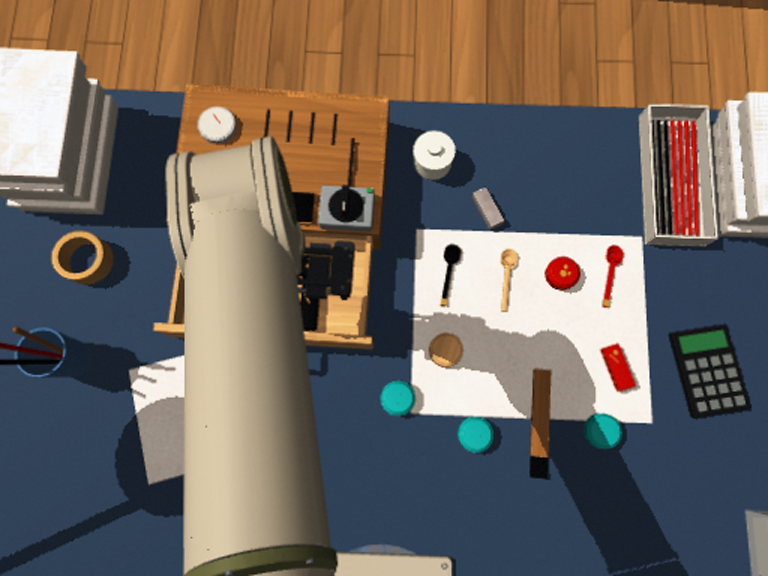

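Request:
move_arm --increments '[[[0,0,0],[0,0,0.042],0.6],[[0.15,0.34,0.08],[0,0,0],0.6],[[0.15,0.34,0.08],[0,0,0],0.6],[[0.15,0.34,0.08],[0,0,0],0.6],[[0.15,0.34,0.08],[0,0,0],0.6],[[0.15,0.34,0.08],[0,0,0],0.6],[[0.15,0.34,0.08],[0,0,0],0.6],[[0.15,0.34,0.08],[0,0,0],0.6],[[-0.02,0,0],[0,0,0],0.6],[[0,0,0],[0,0,0],0.6],[[0,0,0],[0,0,0],0.6]]'

```text
time_s: 24.15
ee_pos: [0.5957, -0.1035, 0.1129]
ee_rot: [-0.0, 0.997, -0.077, -0.0]
wrist_force: [0.5, -0.4, -0.2]
finger_gap: 0.0349
```

Run:
```python
from plan import *
s=save("scene","s8.png")
o=get_obs();print(o["ee_pos"],o["finger_gap"],o["time_s"],o["q"])
plan([(.597,-.104,.002,-99,.6,.03)])
```

```text
[ 0.59583655 -0.10318063  0.11301816] 0.034874885469293536 24.2 [-0.43080623  0.42900768  0.66972046  1.67976807 -0.28986223  1.13429432
 -1.4055504 ]
4 x [0.0, 0.0, 0.28] + [0.015, 0.005, -0.01] 0.6
end [ 0.5972 -0.1038  0.002 ]
```

View pics/s8.png

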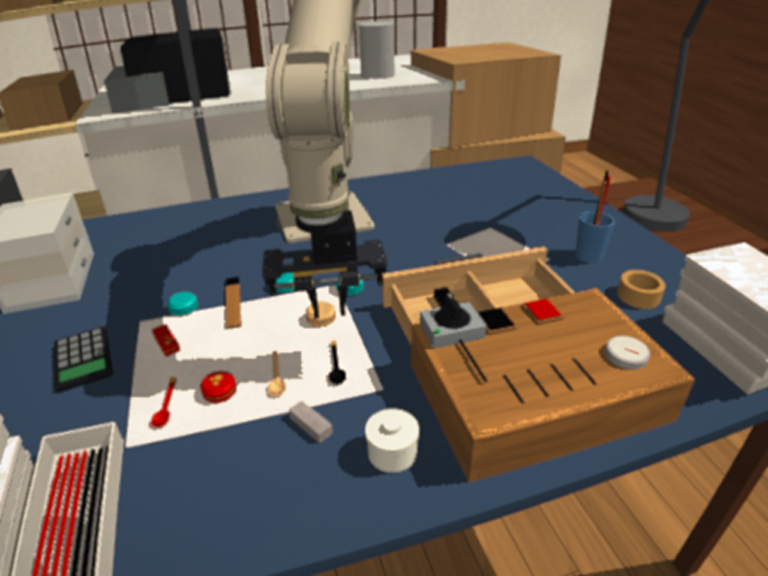

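Request:
move_arm --increments '[[[0.015,0.005,0.28],[0,0,0],0.6],[[0,0,0.28],[0,0,0],0.6],[[0,0,0.28],[0,0,0],0.6],[[0,0,0.23],[0,0,0],0.6],[[0,0,0.03],[0,0,0],0.6],[[0,0,0],[0,0,0],0.6],[[0,0,0],[0,0,0],0.6]]'

```text
time_s: 24.9
ee_pos: [0.598, -0.1051, 0.0044]
ee_rot: [-0.0, 0.997, -0.077, 0.001]
wrist_force: [-0.3, -0.6, 0.0]
finger_gap: 0.0349
```

Request:
move_arm --increments '[[[0,0,0.015],[0,0,0],0.6],[[0,0,0],[0,0,0],1],[[0,0,0],[0,0,0],1],[[0,0,0],[0,0,0],1],[[0,0,0],[0,0,0],1],[[0,0,0],[0,0,0],1],[[0,0,-0.1],[0,0,0],1],[[0,0,-0.2],[0,0,0],1],[[0,0,-0.25],[0,0,0],1],[[0,0,-0.3],[0,0,0],1],[[0,0,-0.3],[0,0,0],1],[[0,0,-0.3],[0,0,0],1],[[0,0,-0.3],[0,0,0],1]]'

```text
time_s: 26.2
ee_pos: [0.5969, -0.1058, 0.1785]
ee_rot: [-0.0, 0.997, -0.078, 0.0]
wrist_force: [-0.1, -0.2, 0.3]
finger_gap: 0.0095
```

Run:
```python
from plan import *
s=save("top","t9.png");s=save("scene","s9.png")
o=get_obs();print(o["ee_pos"],o["finger_gap"],o["time_s"],o["q"])
plan([(.557,.084,.17,-91.3,1,.04),(.557,.084,.03,-91.3,1,.03)])
```

```text
[ 0.59915195 -0.10639386  0.18147859] 0.009504273124476706 26.3 [-0.45160221  0.36788495  0.70158627  1.60217789 -0.24816017  1.25543925
 -1.43400404]
1 x turn [0.0, -0.002, -0.042] 1
5 x [-0.09, -0.38, 0.02] + [-0.015, 0.005, 0.015] 1
5 x [0.0, 0.0, 0.28]  1
end [0.5568 0.0838 0.03  ]
```

View pics/t9.png

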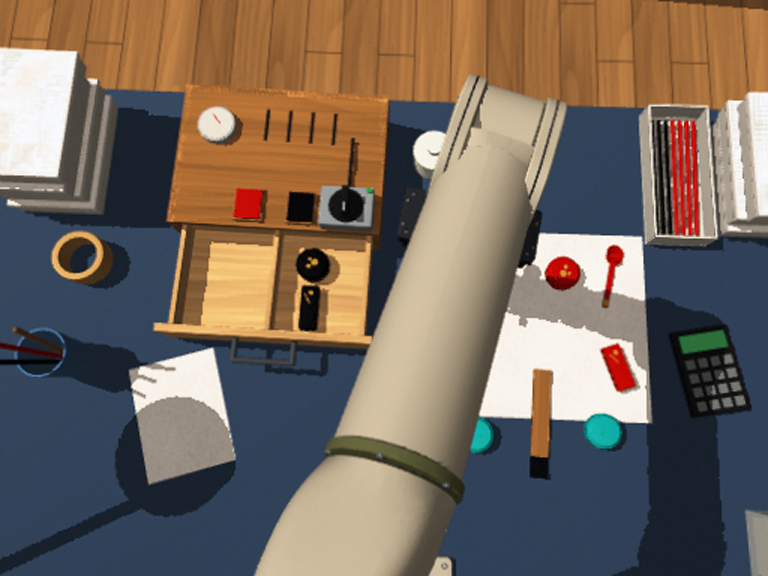

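View pics/s9.png

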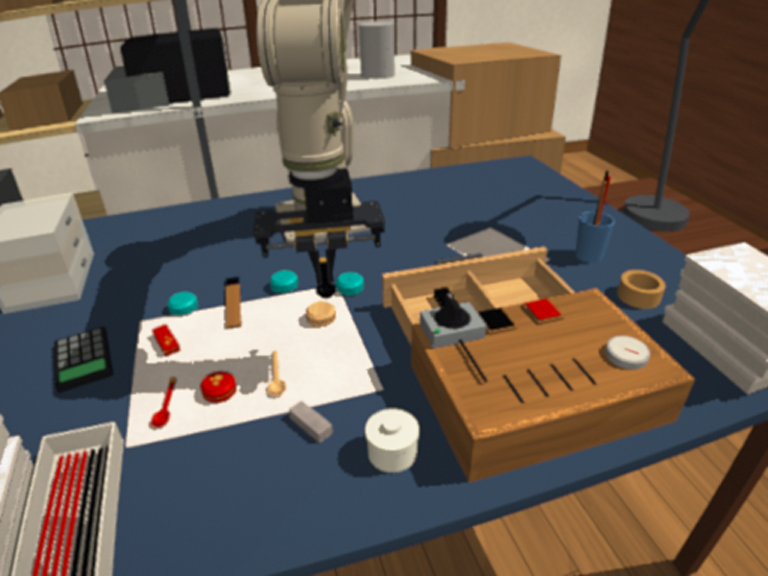

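Request:
move_arm --increments '[[[0,0,0],[0,0,-0.042],1],[[-0.09,-0.38,0.02],[0,0,0],1],[[-0.09,-0.38,0.02],[0,0,0],1],[[-0.09,-0.38,0.02],[0,0,0],1],[[-0.09,-0.38,0.02],[0,0,0],1],[[-0.09,-0.38,0.02],[0,0,0],1],[[-0.015,0,0.015],[0,0,0],1],[[0,0,0],[0,0,0],1],[[0,0,0],[0,0,0],1]]'

```text
time_s: 27.2
ee_pos: [0.5553, 0.0841, 0.1652]
ee_rot: [0.0, 1.0, -0.013, 0.0]
wrist_force: [0.1, -0.5, 0.6]
finger_gap: 0.0095
```

Run:
```python
from plan import *
s=save("top","t10.png")
o=get_obs();print(o["ee_pos"],o["finger_gap"],o["time_s"],o["q"])
plan([(.557,.084,.026,-91.3,1,.03)])
```

```text
[0.55542358 0.08391867 0.16519967] 0.009461155647645509 27.25 [-0.74479916  0.25424058  0.60068756  1.73679753 -0.1528499   1.19740048
 -1.69965898]
5 x [0.0, 0.0, 0.28] + [0.015, 0.0, -0.01] 1
end [0.557  0.0838 0.0262]
```

View pics/t10.png

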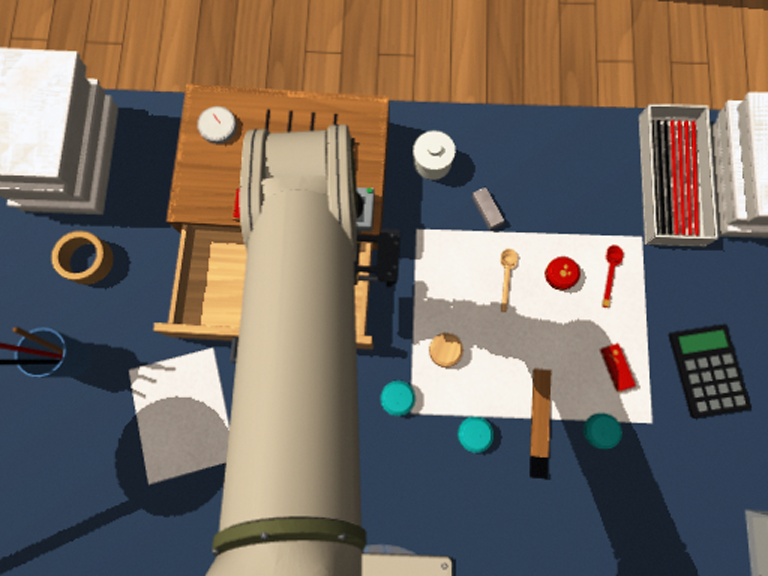

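Request:
move_arm --increments '[[[0.01,0,0.28],[0,0,0],1],[[0,0,0.28],[0,0,0],1],[[0,0,0.28],[0,0,0],1],[[0,0,0.28],[0,0,0],1],[[0,0,0.25],[0,0,0],1],[[0,0,0.02],[0,0,0],1],[[0,0,0],[0,0,0],1],[[0,0,0],[0,0,0],0.75],[[0,0,0],[0,0,0],0.75],[[0,0,0],[0,0,0],0.75],[[0,0,-0.1],[0,0,0],0.75],[[0,0,-0.3],[0,0,0],0.7],[[0,0,-0.4],[0,0,0],0.4],[[0,0,-0.4],[0,0,0],0.2],[[0,0,-0.4],[0,0,0],0.1]]'

```text
time_s: 28.75
ee_pos: [0.556, 0.0852, 0.1887]
ee_rot: [-0.0, 1.0, -0.012, 0.0]
wrist_force: [1.1, 0.7, 0.3]
finger_gap: 0.0427
```

Run:
```python
from plan import *
s=save("top","t11.png")
o=get_obs();print(o["ee_pos"],o["finger_gap"],o["time_s"],o["q"])
for r in outline_of("top","red_box")[:2]: print(r["p"],np.array(r["centre"])*[512,384])
plan([(.6,-.307,.15,-91,0,.04),(.6,-.307,.008,-91,0,.03)])
```

```text
[0.55903445 0.08547274 0.19541647] 0.04648214079237569 28.8 [-0.75774847  0.22933539  0.61273436  1.69781432 -0.14032876  1.24865211
 -1.70927887]
0.76 [371.6096 180.5184]
0.56 [298.5984 234.3936]
10 x [0.05, 0.39, 0.04] + [0.0, 0.015, 0.015] 0
5 x [0.0, 0.0, 0.28] + [-0.01, 0.005, 0.02] 0
end [ 0.6002 -0.3068  0.008 ]
```

View pics/t11.png

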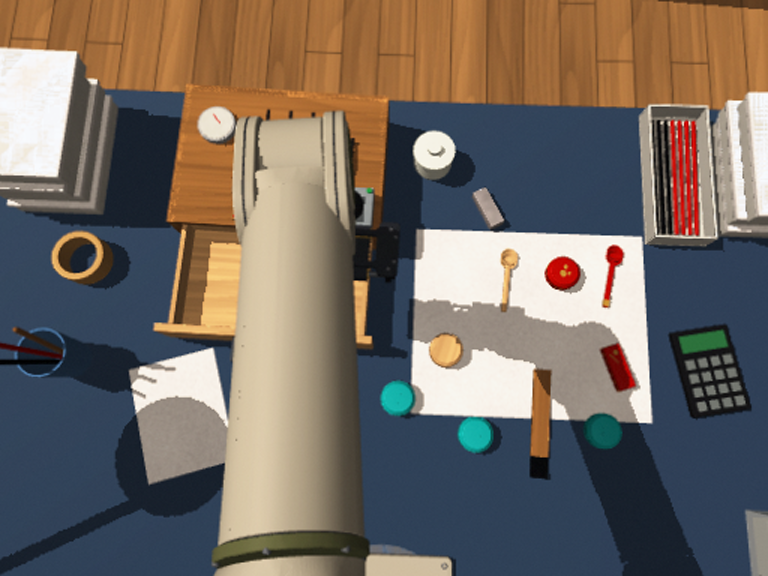

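Next, the red box.

Request:
move_arm --increments '[[[0.05,0.39,0.04],[0,0,0],0],[[0.05,0.39,0.04],[0,0,0],0],[[0.05,0.39,0.04],[0,0,0],0],[[0.05,0.39,0.04],[0,0,0],0],[[0.05,0.39,0.04],[0,0,0],0],[[0.05,0.39,0.04],[0,0,0],0],[[0.05,0.39,0.04],[0,0,0],0],[[0.05,0.39,0.04],[0,0,0],0],[[0.05,0.39,0.04],[0,0,0],0],[[0.05,0.39,0.04],[0,0,0],0],[[0,0.015,0.015],[0,0,0],0],[[0,0,0],[0,0,0],0],[[0,0,0],[0,0,0],0]]'

```text
time_s: 30.15
ee_pos: [0.5973, -0.3057, 0.1446]
ee_rot: [-0.0, 1.0, -0.011, 0.0]
wrist_force: [0.1, 0.9, 0.2]
finger_gap: 0.0869
```

Run:
```python
from plan import *
s=save("top","t12.png");save("scene","s12.png")
o=get_obs();print(o["ee_pos"],o["finger_gap"],o["time_s"],o["q"])
plan([(.6,-.307,.008,-91,0,.03)])
```

```text
[ 0.59761261 -0.30534939  0.1448062 ] 0.08689281278812747 30.25 [-0.08584868  0.56079837  0.70592014  1.4560301  -0.37183837  1.26076473
 -0.93432571]
5 x [0.0, 0.0, 0.27] + [0.025, 0.015, 0.02] 0
end [ 0.6002 -0.3068  0.0078]
```

View pics/t12.png

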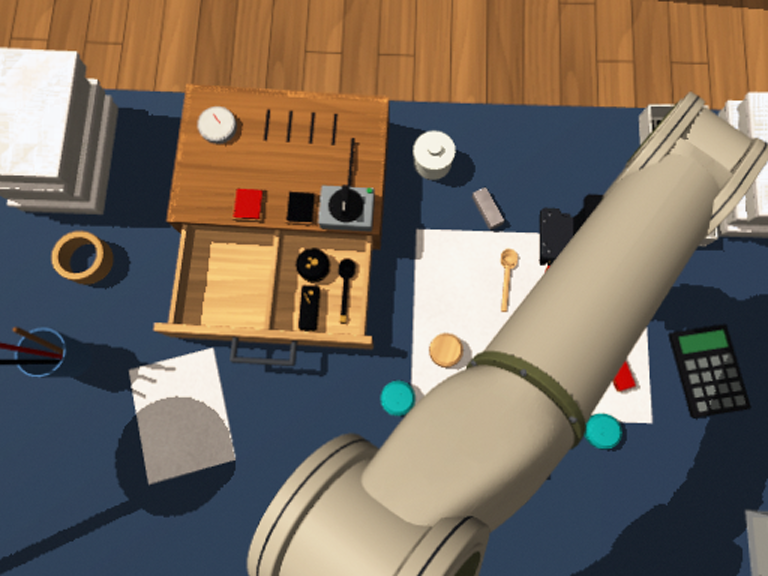

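View pics/s12.png

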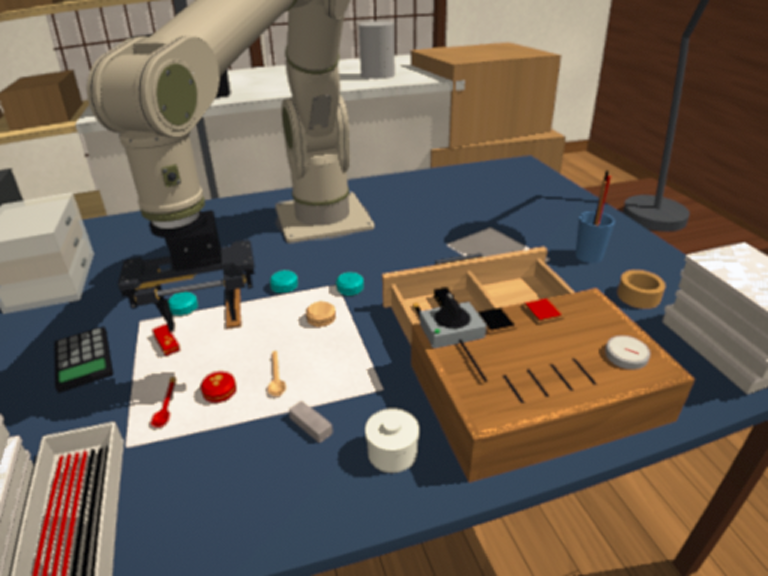

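Every black piece is in the right bay. Gripping the red box now.

Request:
move_arm --increments '[[[0.025,0.015,0.27],[0,0,0],0],[[0,0,0.27],[0,0,0],0],[[0,0,0.27],[0,0,0],0],[[0,0,0.27],[0,0,0],0],[[0,0,0.27],[0,0,0],0],[[0,0,0.02],[0,0,0],0],[[0,0,0],[0,0,0],0],[[0,0,0],[0,0,0],1],[[0,0,0],[0,0,0],1],[[0,0,0],[0,0,0],1],[[0,0,0],[0,0,0],1],[[0,0,0],[0,0,0],1],[[0,0,-0.1],[0,0,0],1],[[0,0,-0.25],[0,0,0],1],[[0,0,-0.3],[0,0,0],1],[[0,0,-0.3],[0,0,0],1],[[0,0,-0.3],[0,0,0],1],[[0,0,-0.3],[0,0,0],1],[[0,0,-0.3],[0,0,0],1]]'

```text
time_s: 32.15
ee_pos: [0.5991, -0.3087, 0.1944]
ee_rot: [0.0, 1.0, -0.012, 0.0]
wrist_force: [0.8, 0.7, -0.6]
finger_gap: 0.0589
```

Run:
```python
from plan import *
o=get_obs();print(o["ee_pos"],o["finger_gap"],o["time_s"],o["q"])
plan([(.6,.2675,.19,-91.3,1,.04),(.6,.2675,.03,-91.3,1,.03)])
```

```text
[ 0.59907185 -0.30868827  0.19441769] 0.05887894175582659 32.15 [-0.08675776  0.53291062  0.72572987  1.38762134 -0.35273808  1.35210552
 -0.94928803]
15 x [-0.01, -0.38, 0.0] + [0.02, -0.06, 0.045] 1
6 x [0.0, 0.0, 0.27] + [0.0, 0.0, -0.02] 1
end [0.5999 0.2675 0.0299]
```

Request:
move_arm --increments '[[[-0.01,-0.38,0],[0,0,0],1],[[-0.01,-0.38,0],[0,0,0],1],[[-0.01,-0.38,0],[0,0,0],1],[[-0.01,-0.38,0],[0,0,0],1],[[-0.01,-0.38,0],[0,0,0],1],[[-0.01,-0.38,0],[0,0,0],1],[[-0.01,-0.38,0],[0,0,0],1],[[-0.01,-0.38,0],[0,0,0],1],[[-0.01,-0.38,0],[0,0,0],1],[[-0.01,-0.38,0],[0,0,0],1],[[-0.01,-0.38,0],[0,0,0],1],[[-0.01,-0.38,0],[0,0,0],1],[[-0.01,-0.38,0],[0,0,0],1],[[-0.01,-0.38,0],[0,0,0],1],[[-0.01,-0.38,0],[0,0,0],1],[[0.02,-0.06,0.04],[0,0,0],1],[[0,0,0],[0,0,0],1],[[0,0,0],[0,0,0],1]]'

```text
time_s: 33.95
ee_pos: [0.6003, 0.2657, 0.1888]
ee_rot: [0.0, 1.0, -0.013, 0.0]
wrist_force: [0.3, -1.4, -0.2]
finger_gap: 0.0589
```

Run:
```python
from plan import *
s=save("scene","s13.png")
o=get_obs();print(o["ee_pos"],o["finger_gap"],o["time_s"],o["q"])
plan([(.6,.2675,.03,-91.3,1,.03)])
```

```text
[0.60045715 0.26530887 0.18901587] 0.05900138164947942 34.0 [-0.89689545  0.45850753  0.56801358  1.44263166 -0.24801153  1.31225669
 -1.90939896]
6 x [0.0, 0.0, 0.27] + [-0.005, -0.025, -0.03] 1
end [0.6001 0.2677 0.03  ]
```

View pics/s13.png

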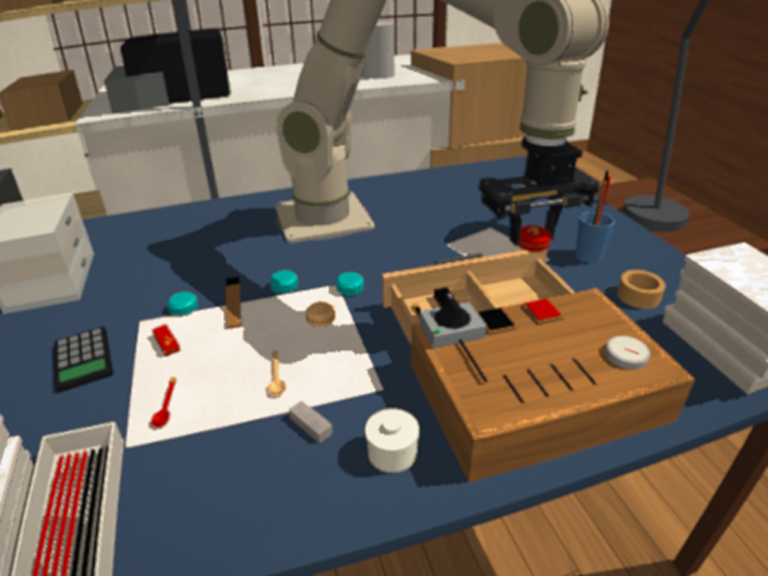

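Request:
move_arm --increments '[[[0,-0.025,0.27],[0,0,0],1],[[0,0,0.27],[0,0,0],1],[[0,0,0.27],[0,0,0],1],[[0,0,0.27],[0,0,0],1],[[0,0,0.27],[0,0,0],1],[[0,0,0.24],[0,0,0],1],[[0,0,0],[0,0,0],1],[[0,0,0],[0,0,0],0.17],[[0,0,0],[0,0,0],0.17],[[0,0,0],[0,0,0],0.17],[[0,0,-0.1],[0,0,0],0.17],[[0,0,-0.3],[0,0,0],0.17],[[0,0,-0.4],[0,0,0],0.17],[[0,0,-0.4],[0,0,0],0.17],[[0,0,-0.4],[0,0,0],0.17]]'

```text
time_s: 35.5
ee_pos: [0.6, 0.2698, 0.1926]
ee_rot: [-0.0, 1.0, -0.012, 0.001]
wrist_force: [1.2, -0.0, -0.3]
finger_gap: 0.0721
```

Run:
```python
from plan import *
s=save("top","t14.png")
o=get_obs();print(o["ee_pos"],o["finger_gap"],o["time_s"],o["q"])
for r in outline_of("top","red_case")[:2]: print(r["p"],np.array(r["centre"])*[512,384])
plan([(.436,-.3995,.13,-70.6,.2,.04),(.436,-.3995,.006,-70.6,.2,.03)])
```

```text
[0.60272193 0.27061184 0.20010892] 0.07228315520834959 35.55 [-0.90216811  0.45317411  0.57079539  1.42608032 -0.24808132  1.32350517
 -1.91400133]
0.62 [411.392  240.4992]
0.48 [183.9104 195.9936]
3 x turn [0.0, -0.001, -0.038] 0.2
18 x [-0.21, 0.32, 0.04] + [0.005, 0.025, -0.075] 0.2
5 x [0.0, 0.0, 0.25] + [0.0, 0.005, -0.01] 0.2
end [ 0.4361 -0.3994  0.0062]
```

View pics/t14.png

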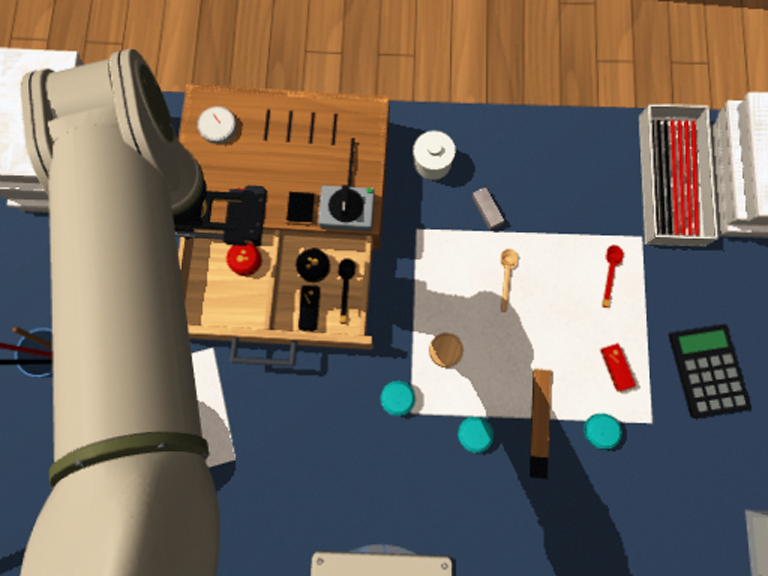

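The red box is in the left bay and the red case hasn't moved. Going for the case.

Request:
move_arm --increments '[[[0,0,0],[0,0,-0.038],0.2],[[0,0,0],[0,0,-0.038],0.2],[[0,0,0],[0,0,-0.038],0.2],[[-0.21,0.32,0.04],[0,0,0],0.2],[[-0.21,0.32,0.04],[0,0,0],0.2],[[-0.21,0.32,0.04],[0,0,0],0.2],[[-0.21,0.32,0.04],[0,0,0],0.2],[[-0.21,0.32,0.04],[0,0,0],0.2],[[-0.21,0.32,0.04],[0,0,0],0.2],[[-0.21,0.32,0.04],[0,0,0],0.2],[[-0.21,0.32,0.04],[0,0,0],0.2],[[-0.21,0.32,0.04],[0,0,0],0.2],[[-0.21,0.32,0.04],[0,0,0],0.2],[[-0.21,0.32,0.04],[0,0,0],0.2],[[-0.21,0.32,0.04],[0,0,0],0.2],[[-0.21,0.32,0.04],[0,0,0],0.2],[[-0.21,0.32,0.04],[0,0,0],0.2],[[-0.21,0.32,0.04],[0,0,0],0.2],[[-0.21,0.32,0.04],[0,0,0],0.2],[[-0.21,0.32,0.04],[0,0,0],0.2]]'

```text
time_s: 37.6
ee_pos: [0.4411, -0.3625, 0.1221]
ee_rot: [0.0, 0.986, 0.167, 0.001]
wrist_force: [1.1, -1.3, -0.9]
finger_gap: 0.0699
```

Request:
move_arm --increments '[[[-0.21,0.32,0],[0,0,0],0.2],[[0,0.02,0],[0,0,0],0.2],[[0,0,0],[0,0,0],0.2]]'

```text
time_s: 37.9
ee_pos: [0.4322, -0.4011, 0.1219]
ee_rot: [0.0, 0.986, 0.165, 0.0]
wrist_force: [0.5, 1.2, -0.7]
finger_gap: 0.0696
```

Run:
```python
from plan import *
s=save("scene","s15.png")
o=get_obs();print(o["ee_pos"],o["finger_gap"],o["time_s"],o["q"])
plan([(.436,-.3995,.006,-70.6,.2,.03)])
```

```text
[ 0.43298732 -0.39980617  0.12178709] 0.06964290337757698 37.95 [ 0.02510328  0.41759443  0.80895563  1.71821693 -0.32840717  1.14710371
 -0.30809911]
4 x [0.01, 0.0, 0.29] + [-0.01, 0.005, 0.0] 0.2
end [ 0.436  -0.3992  0.0058]
```

View pics/s15.png

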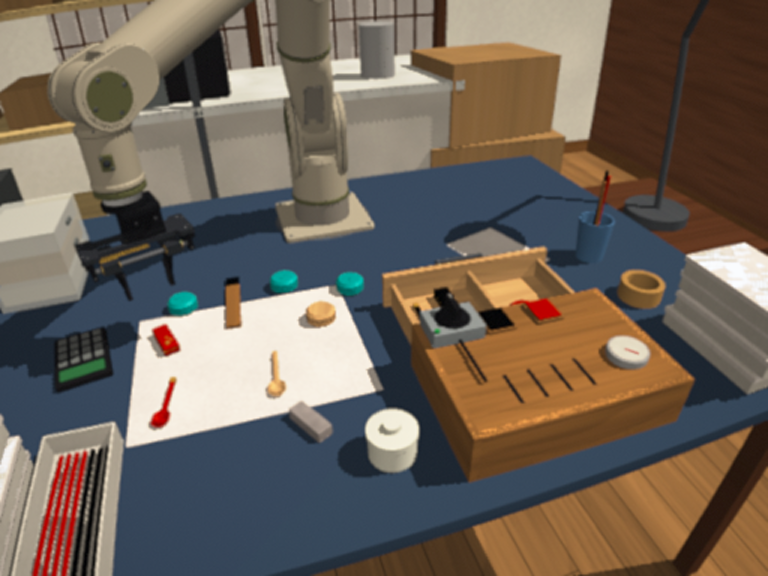

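Request:
move_arm --increments '[[[0.03,0.005,0.29],[0,0,0],0.2],[[0,0,0.29],[0,0,0],0.2],[[0,0,0.29],[0,0,0],0.2],[[0,0,0.29],[0,0,0],0.2],[[0,0,0],[0,0,0],0.2],[[0,0,0],[0,0,0],0.2],[[0,0,0],[0,0,0],1],[[0,0,0],[0,0,0],1],[[0,0,0],[0,0,0],1],[[0,0,0],[0,0,0],1],[[0,0,0],[0,0,0],1],[[0,0,0],[0,0,0],1],[[0,0,-0.1],[0,0,0],1],[[0,0,-0.25],[0,0,0],1],[[0,0,-0.3],[0,0,0],1],[[0,0,-0.3],[0,0,0],1],[[0,0,-0.3],[0,0,0],1],[[0,0,-0.3],[0,0,0],1],[[0,0,-0.3],[0,0,0],1]]'

```text
time_s: 39.85
ee_pos: [0.4354, -0.3995, 0.1924]
ee_rot: [-0.0, 0.986, 0.166, 0.0]
wrist_force: [0.3, -0.7, -0.3]
finger_gap: 0.0316
```

Run:
```python
from plan import *
o=get_obs();print(o["ee_pos"],o["finger_gap"],o["time_s"],o["q"])
plan([(.518,.267,.18,-91.3,1,.04)])
```

```text
[ 0.43541189 -0.39954989  0.19239415] 0.0315912549143356 39.85 [-0.01082809  0.35261966  0.84782659  1.63449089 -0.27404462  1.27878879
 -0.35054182]
3 x turn [0.0, 0.0, 0.038] 1
17 x [0.04, -0.39, 0.01] + [-0.015, -0.055, -0.045] 1
end [0.5179 0.2672 0.1799]
```

Request:
move_arm --increments '[[[0,0,0],[0,0,0.038],1],[[0,0,0],[0,0,0.038],1],[[0,0,0],[0,0,0.038],1],[[0.04,-0.39,0.01],[0,0,0],1],[[0.04,-0.39,0.01],[0,0,0],1],[[0.04,-0.39,0.01],[0,0,0],1],[[0.04,-0.39,0.01],[0,0,0],1],[[0.04,-0.39,0.01],[0,0,0],1],[[0.04,-0.39,0.01],[0,0,0],1],[[0.04,-0.39,0.01],[0,0,0],1],[[0.04,-0.39,0.01],[0,0,0],1],[[0.04,-0.39,0.01],[0,0,0],1],[[0.04,-0.39,0.01],[0,0,0],1],[[0.04,-0.39,0.01],[0,0,0],1],[[0.04,-0.39,0.01],[0,0,0],1],[[0.04,-0.39,0.01],[0,0,0],1],[[0.04,-0.39,0.01],[0,0,0],1],[[0.04,-0.39,0.01],[0,0,0],1],[[0.04,-0.39,0.01],[0,0,0],1],[[0.04,-0.39,0.01],[0,0,0],1]]'

```text
time_s: 41.85
ee_pos: [0.5194, 0.263, 0.1741]
ee_rot: [-0.0, 1.0, -0.012, 0.0]
wrist_force: [0.6, 0.3, -0.8]
finger_gap: 0.0317
```

Request:
move_arm --increments '[[[-0.015,-0.055,-0.045],[0,0,0],1],[[0,0,0],[0,0,0],1],[[0,0,0],[0,0,0],1]]'

```text
time_s: 42.15
ee_pos: [0.5183, 0.2657, 0.1784]
ee_rot: [0.0, 1.0, -0.013, 0.0]
wrist_force: [0.3, 0.1, -0.7]
finger_gap: 0.0319
```

Run:
```python
from plan import *
s=save("scene","s16.png")
o=get_obs();print(o["ee_pos"],o["finger_gap"],o["time_s"],o["q"])
plan([(.518,.267,.03,-91.3,1,.03)])
```

```text
[0.51839797 0.2652973  0.17838557] 0.03199006662078071 42.2 [-0.98440407  0.28317573  0.51978441  1.66361686 -0.14714733  1.23382196
 -2.02960664]
5 x [0.0, 0.0, 0.3] + [-0.005, -0.015, -0.015] 1
end [0.518  0.2668 0.0299]
```

View pics/s16.png

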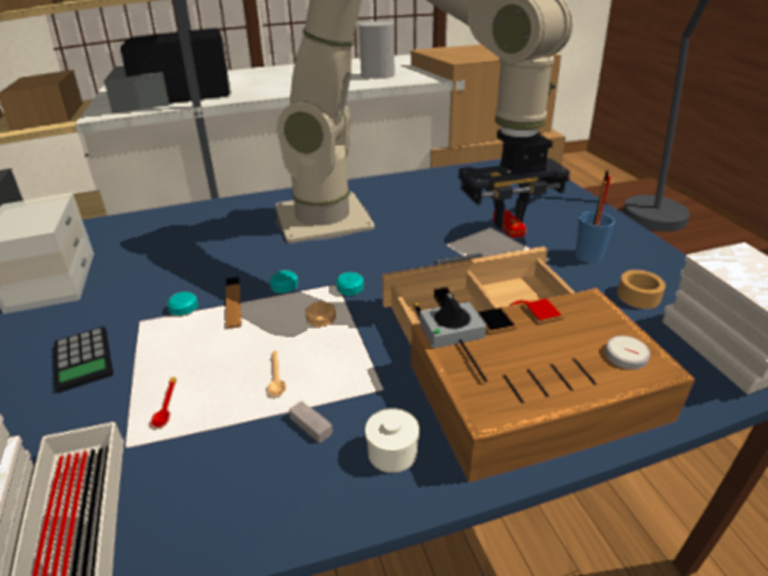

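Request:
move_arm --increments '[[[0,-0.015,0.29],[0,0,0],1],[[0,0,0.29],[0,0,0],1],[[0,0,0.29],[0,0,0],1],[[0,0,0.29],[0,0,0],1],[[0,0,0.29],[0,0,0],1],[[0,0,0.04],[0,0,0],1],[[0,0,0],[0,0,0],1],[[0,0,0],[0,0,0],0.4],[[0,0,0],[0,0,0],0.4],[[0,0,0],[0,0,0],0.4],[[0,0,-0.1],[0,0,0],0.4],[[0,0,-0.3],[0,0,0],0.4],[[0,0,-0.4],[0,0,0],0.4],[[0,0,-0.4],[0,0,0],0.4],[[0,0,-0.3],[0,0,0],0.4]]'

```text
time_s: 43.7
ee_pos: [0.5187, 0.2688, 0.1828]
ee_rot: [-0.001, 1.0, -0.012, 0.001]
wrist_force: [0.6, 0.3, 0.4]
finger_gap: 0.052
```

Run:
```python
from plan import *
s=save("top","t17.png")
o=get_obs();print(o["ee_pos"],o["finger_gap"],o["time_s"],o["q"])
for r in outline_of("top","red_spoon")[:2]: print(r["p"],np.array(r["centre"])*[512,384])
# origin of red spoon
A=np.array([.5484,-.3884]);d=np.array([np.cos(np.radians(-12.3)),np.sin(np.radians(-12.3))]);g=A+d*.058;print(g)
plan([(g[0],g[1],.12,-102.3,.6,.04)])
```

```text
[0.52052066 0.26962445 0.18736689] 0.05189606391376467 43.75 [-0.99129974  0.27817146  0.52405631  1.6502956  -0.14730753  1.2433275
 -2.03254155]
0.66 [405.8112 179.5968]
0.42 [209.3056 202.7136]
[ 0.60506864 -0.40075576]
2 x turn [-0.001, -0.001, 0.03] 0.6
17 x [0.13, 0.37, 0.04] + [0.03, 0.085, -0.03] 0.6
end [ 0.6048 -0.4008  0.1199]
```

View pics/t17.png

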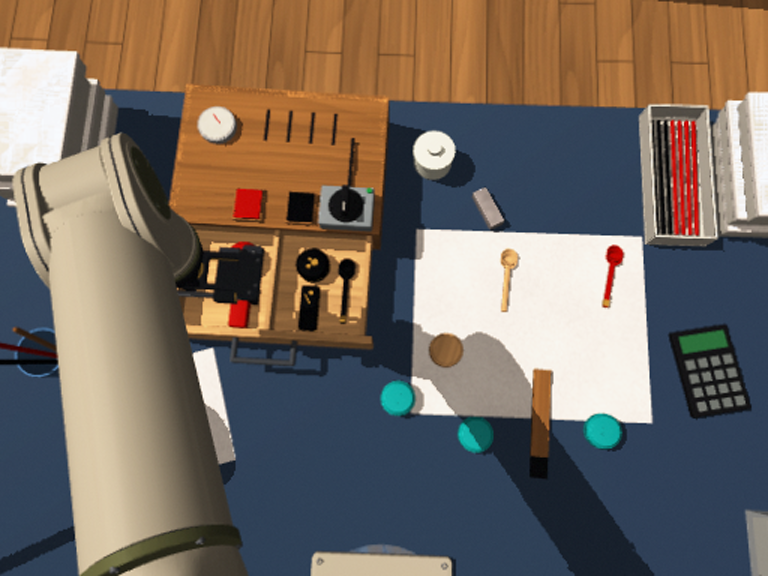

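Request:
move_arm --increments '[[[0,0,0],[0,0,0.03],0.6],[[0,0,0],[0,0,0.03],0.6],[[0.13,0.37,0.02],[0,0,0],0.6],[[0.13,0.37,0.02],[0,0,0],0.6],[[0.13,0.37,0.02],[0,0,0],0.6],[[0.13,0.37,0.02],[0,0,0],0.6],[[0.13,0.37,0.02],[0,0,0],0.6],[[0.13,0.37,0.02],[0,0,0],0.6],[[0.13,0.37,0.02],[0,0,0],0.6],[[0.13,0.37,0.02],[0,0,0],0.6],[[0.13,0.37,0.02],[0,0,0],0.6],[[0.13,0.37,0.02],[0,0,0],0.6],[[0.13,0.37,0.02],[0,0,0],0.6],[[0.13,0.37,0.02],[0,0,0],0.6],[[0.13,0.37,0.02],[0,0,0],0.6],[[0.13,0.37,0.02],[0,0,0],0.6],[[0.13,0.37,0.02],[0,0,0],0.6],[[0.13,0.37,0.02],[0,0,0],0.6],[[0.13,0.37,0.02],[0,0,0],0.6],[[0.03,0.085,0],[0,0,0],0.6]]'

```text
time_s: 45.8
ee_pos: [0.6005, -0.4067, 0.1443]
ee_rot: [0.001, 0.994, -0.108, -0.001]
wrist_force: [-0.3, -0.0, -0.7]
finger_gap: 0.0345
```

Run:
```python
from plan import *
s=save("scene","s18.png"); s=save("top","t18.png")
print(pos(s,428,162,.05),pos(s,428,162,.0))
o=get_obs();print(o["ee_pos"],o["finger_gap"],o["time_s"],o["q"])
plan([(.6035,-.4005,.003,-102.3,.6,.03)])
```

```text
[ 0.65458231 -0.44225783  0.05      ] [ 0.67094394 -0.46333572  0.        ]
[ 0.60164461 -0.40366621  0.14457683] 0.034886793349693135 45.9 [ 0.0853385   0.69231623  0.7237365   1.28141535 -0.44899634  1.33013823
 -0.98853059]
5 x [0.0, -0.01, 0.28] + [0.015, 0.015, 0.015] 0.6
end [ 0.6037 -0.4007  0.0031]
```

View pics/s18.png

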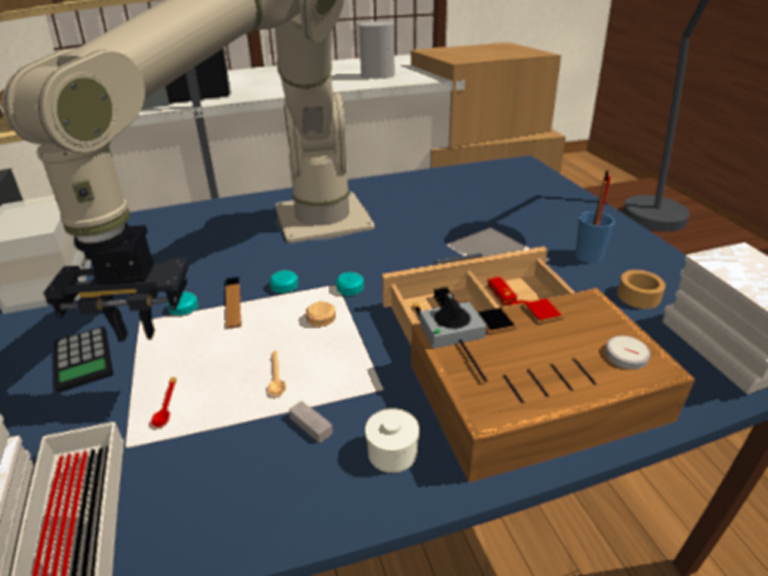

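View pics/t18.png

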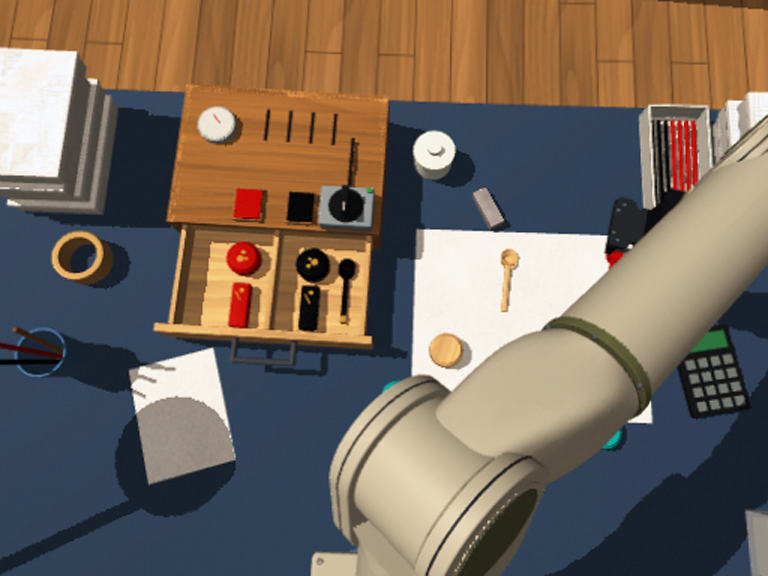

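Request:
move_arm --increments '[[[0.015,-0.03,0.28],[0,0,0],0.6],[[0,0,0.28],[0,0,0],0.6],[[0,0,0.28],[0,0,0],0.6],[[0,0,0.28],[0,0,0],0.6],[[0,0,0.25],[0,0,0],0.6],[[0,0,0.03],[0,0,0],0.6],[[0,0,0],[0,0,0],0.6],[[0,0,0],[0,0,0],0.6]]'

```text
time_s: 46.7
ee_pos: [0.6061, -0.3989, 0.007]
ee_rot: [0.0, 0.994, -0.105, 0.001]
wrist_force: [-0.4, 0.4, -0.0]
finger_gap: 0.0346
```

Request:
move_arm --increments '[[[0,0,0.04],[0,0,0],0.6],[[0,0,0],[0,0,0],0.6],[[0,0,0],[0,0,0],1],[[0,0,0],[0,0,0],1],[[0,0,0],[0,0,0],1],[[0,0,0],[0,0,0],1],[[0,0,0],[0,0,0],1]]'

```text
time_s: 47.4
ee_pos: [0.605, -0.399, 0.001]
ee_rot: [-0.0, 0.994, -0.106, 0.0]
wrist_force: [-0.1, -0.2, 0.5]
finger_gap: 0.0098
```

Request:
move_arm --increments '[[[0,0,-0.1],[0,0,0],1],[[0,0,-0.2],[0,0,0],1],[[0,0,-0.3],[0,0,0],1],[[0,0,-0.3],[0,0,0],1],[[0,0,-0.3],[0,0,0],1],[[0,0,-0.3],[0,0,0],1],[[0,0,-0.3],[0,0,0],1],[[0,0,0],[0,0,0],1]]'

```text
time_s: 48.2
ee_pos: [0.6063, -0.4009, 0.1882]
ee_rot: [0.002, 0.994, -0.106, 0.004]
wrist_force: [0.1, 0.0, 0.6]
finger_gap: 0.0093
```

Run:
```python
from plan import *
s=save("scene","s19.png")
o=get_obs();print(o["ee_pos"],o["finger_gap"],o["time_s"],o["q"])
plan([(.56,.329,.18,-91.3,1,.04)])
```

```text
[ 0.60567145 -0.40022756  0.18536915] 0.00921405949112975 48.25 [ 0.07859059  0.66533203  0.73794467  1.23355336 -0.43636095  1.39387711
 -1.0041516 ]
2 x turn [0.0, -0.001, -0.03] 1
19 x [-0.03, -0.38, 0.0] + [-0.06, -0.06, 0.04] 1
end [0.56   0.3291 0.1799]
```

View pics/s19.png

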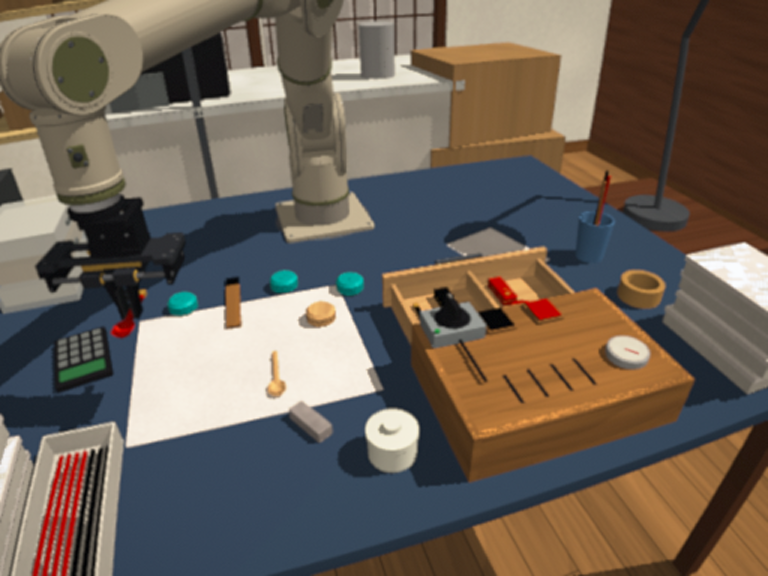

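Request:
move_arm --increments '[[[0,0,0],[0,0,-0.03],1],[[0,0,0],[0,0,-0.03],1],[[-0.03,-0.38,0],[0,0,0],1],[[-0.03,-0.38,0],[0,0,0],1],[[-0.03,-0.38,0],[0,0,0],1],[[-0.03,-0.38,0],[0,0,0],1],[[-0.03,-0.38,0],[0,0,0],1],[[-0.03,-0.38,0],[0,0,0],1],[[-0.03,-0.38,0],[0,0,0],1],[[-0.03,-0.38,0],[0,0,0],1],[[-0.03,-0.38,0],[0,0,0],1],[[-0.03,-0.38,0],[0,0,0],1],[[-0.03,-0.38,0],[0,0,0],1],[[-0.03,-0.38,0],[0,0,0],1],[[-0.03,-0.38,0],[0,0,0],1],[[-0.03,-0.38,0],[0,0,0],1],[[-0.03,-0.38,0],[0,0,0],1],[[-0.03,-0.38,0],[0,0,0],1],[[-0.03,-0.38,0],[0,0,0],1],[[-0.03,-0.38,0],[0,0,0],1]]'

```text
time_s: 50.25
ee_pos: [0.5664, 0.2873, 0.1811]
ee_rot: [0.0, 1.0, -0.012, -0.0]
wrist_force: [0.4, 0.1, -0.3]
finger_gap: 0.0097
```

Request:
move_arm --increments '[[[-0.03,-0.38,0],[0,0,0],1],[[-0.06,-0.06,0],[0,0,0],1],[[0,0,0],[0,0,0],1],[[0,0,0],[0,0,0],1]]'

```text
time_s: 50.65
ee_pos: [0.5594, 0.3286, 0.1811]
ee_rot: [0.0, 1.0, -0.012, 0.0]
wrist_force: [0.0, -0.2, 0.2]
finger_gap: 0.0092
```

Run:
```python
from plan import *
s=save("scene","s20.png")
o=get_obs();print(o["ee_pos"],o["finger_gap"],o["time_s"],o["q"])
plan([(.56,.329,.026,-91.3,1,.03)])
```

```text
[0.5597509  0.32817432 0.18129194] 0.009655747356478915 50.7 [-0.98856664  0.43875598  0.5249355   1.47338863 -0.22275135  1.28921122
 -2.03946644]
6 x [0.0, 0.0, 0.26] + [0.0, -0.01, -0.005] 1
end [0.5598 0.3291 0.0258]
```

View pics/s20.png

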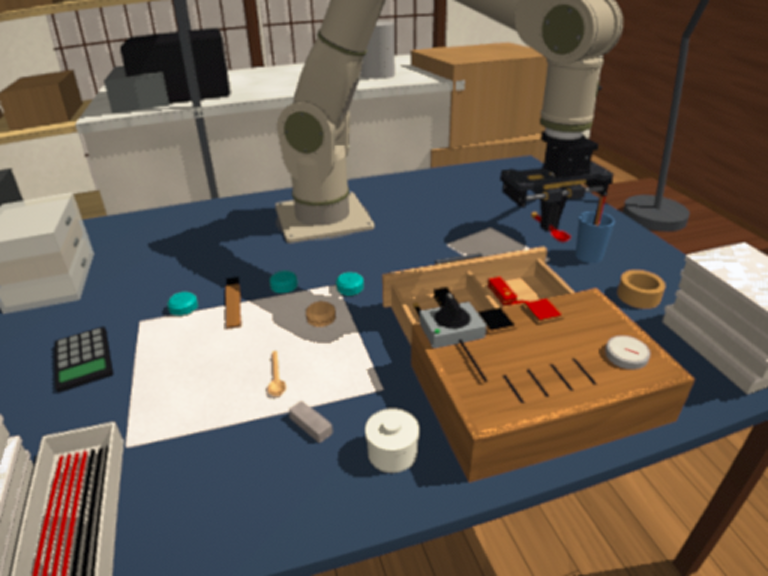

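Request:
move_arm --increments '[[[0,0,0.26],[0,0,0],1],[[0,0,0.26],[0,0,0],1],[[0,0,0.26],[0,0,0],1],[[0,0,0.26],[0,0,0],1],[[0,0,0.26],[0,0,0],1],[[0,0,0.24],[0,0,0],1],[[0,0,0],[0,0,0],1],[[0,0,0],[0,0,0],0.75],[[0,0,0],[0,0,0],0.75],[[0,0,0],[0,0,0],0.75],[[0,0,-0.1],[0,0,0],0.75],[[0,0,-0.3],[0,0,0],0.75],[[0,0,-0.4],[0,0,0],0.75],[[0,0,-0.4],[0,0,0],0.75],[[0,0,-0.2],[0,0,0],0.75]]'

```text
time_s: 52.2
ee_pos: [0.5606, 0.3307, 0.1725]
ee_rot: [-0.002, 1.0, -0.012, 0.002]
wrist_force: [0.4, 0.2, -0.6]
finger_gap: 0.0217
```

Run:
```python
from plan import *
s=save("scene","s21.png");s=save("top","t21.png")
o=get_obs();print(o["ee_pos"],o["finger_gap"],o["time_s"],o["q"])
plan([(.36,.21,.19,-1.3,1,.04)])
```

```text
[0.56098055 0.33106904 0.17227209] 0.021989049420902722 52.3 [-0.98964004  0.44508159  0.5230667   1.48460446 -0.22873666  1.26535239
 -2.03596826]
12 x turn [0.0, 0.0, -0.042] 1
6 x [-0.21, -0.33, -0.03] + [0.03, -0.015, -0.015] 1
end [0.36   0.2102 0.1901]
```

View pics/t21.png

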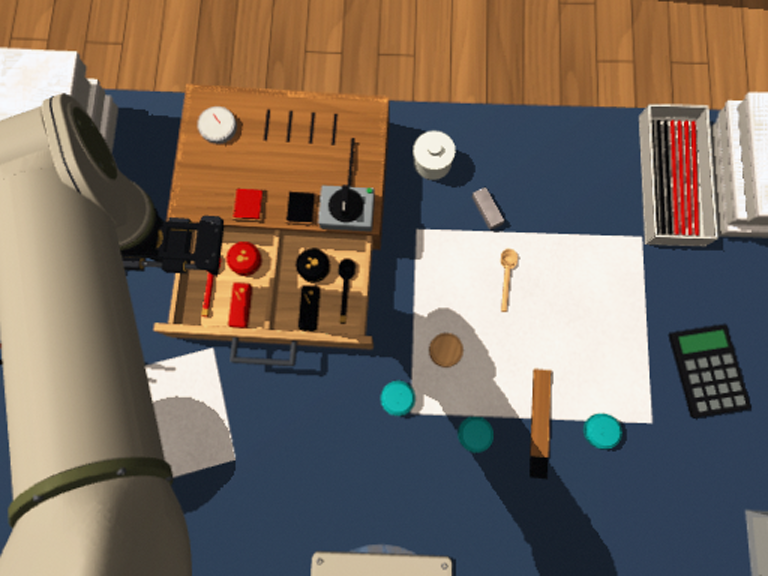

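View pics/s21.png

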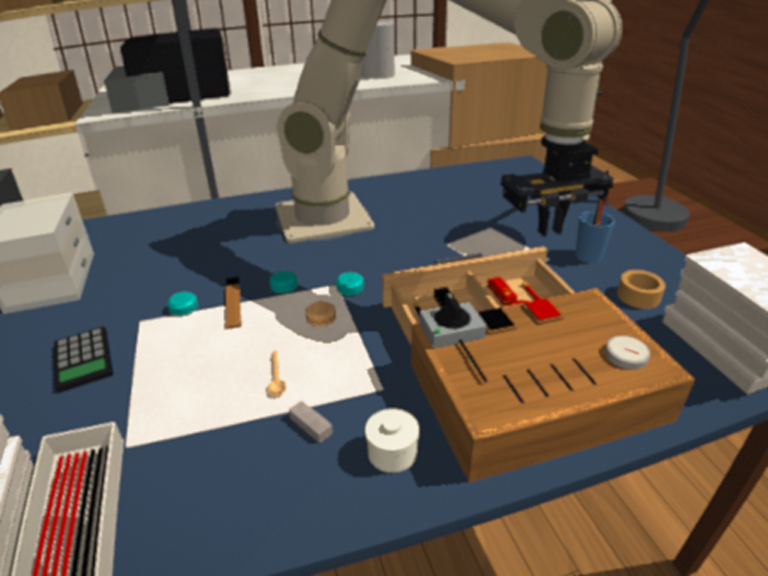

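Run:
```python
from plan import *
s=snapshot("top"); print("handle",pos(s,155,240,.065),pos(s,196,242.5,.065))
plan([(.375,.211,.17,-91.3,1,.04),(.375,.211,.048,-91.3,1,.03)])
```

```text
handle [0.4200418  0.26008682 0.065     ] [0.41724052 0.1569121  0.065     ]
6 x [-0.3, 0.21, 0.0] + [-0.02, -0.02, -0.01] 1
5 x [0.0, 0.0, 0.24] + [-0.005, 0.005, 0.02] 1
end [0.375  0.2109 0.0479]
```

Request:
move_arm --increments '[[[-0.3,0.21,0],[0,0,0],1],[[-0.3,0.21,0],[0,0,0],1],[[-0.3,0.21,0],[0,0,0],1],[[-0.3,0.21,0],[0,0,0],1],[[-0.3,0.21,0],[0,0,0],1],[[-0.3,0.21,0],[0,0,0],1],[[-0.04,-0.02,0],[0,0,0],1],[[0,0,0],[0,0,0],1],[[0,0,0],[0,0,0],1]]'

```text
time_s: 53.25
ee_pos: [0.3726, 0.211, 0.167]
ee_rot: [-0.0, 1.0, -0.012, 0.0]
wrist_force: [0.7, 0.2, 0.7]
finger_gap: 0.0007
```

Request:
move_arm --increments '[[[0,0,0.24],[0,0,0],1],[[0,0,0.24],[0,0,0],1],[[0,0,0.24],[0,0,0],1],[[0,0,0.24],[0,0,0],1],[[0,0,0.24],[0,0,0],1],[[0,0,0],[0,0,0],1],[[0,0,0],[0,0,0],1]]'

```text
time_s: 53.95
ee_pos: [0.3728, 0.2104, 0.0472]
ee_rot: [0.001, 1.0, -0.012, -0.0]
wrist_force: [-0.0, 0.3, 0.8]
finger_gap: 0.0006
```

Run:
```python
from plan import *
s=save("top","t22.png")
o=get_obs();print(o["ee_pos"],o["finger_gap"],o["time_s"],o["q"])
```

```text
[0.3730901  0.2108811  0.04776916] 0.0007137101252651038 54.0 [-1.13477229  0.08728613  0.53663173  2.17225558 -0.05638142  0.89456811
 -2.15900121]
```

View pics/t22.png

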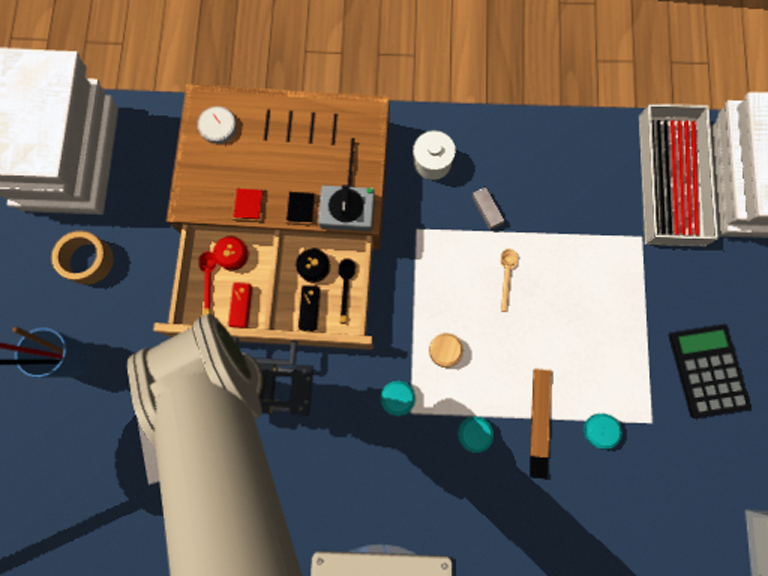

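The red box was nudged inside its bay, presumably the announced knock. It's still in the left bay, so I'm pushing the drawer shut slowly.

Request:
move_arm --increments '[[[0.1,0,0],[0,0,0],1],[[0.1,0,0],[0,0,0],1],[[0.06,0,0],[0,0,0],1],[[0.06,0,0],[0,0,0],1],[[0.08,0,0],[0,0,0],1],[[0.1,0,0],[0,0,0],1],[[0.1,0,0],[0,0,0],1],[[0.1,0,0],[0,0,0],1],[[0.1,0,0],[0,0,0],1],[[0.1,0,0],[0,0,0],1],[[0.1,0,0],[0,0,0],1],[[0.1,0,0],[0,0,0],1],[[0.1,0,0],[0,0,0],1],[[0.1,0,0],[0,0,0],1],[[0.1,0,0],[0,0,0],1],[[0.1,0,0],[0,0,0],1],[[0.1,0,0],[0,0,0],1],[[0.1,0,0],[0,0,0],1],[[0.1,0,0],[0,0,0],1]]'

```text
time_s: 55.9
ee_pos: [0.553, 0.2062, 0.047]
ee_rot: [0.0, 1.0, -0.012, -0.0]
wrist_force: [-1.4, -1.7, 2.1]
finger_gap: 0.0007
```

Run:
```python
from plan import *
s=save("scene","s23.png"); s=save("top","t23.png")
o=get_obs();print(o["ee_pos"],o["finger_gap"],o["time_s"],o["wrist_force"])
```

```text
[0.55392804 0.20628626 0.0471743 ] 0.0008242041663821158 56.0 [-0.33743513 -0.48449159  0.31749123]
```

View pics/t23.png

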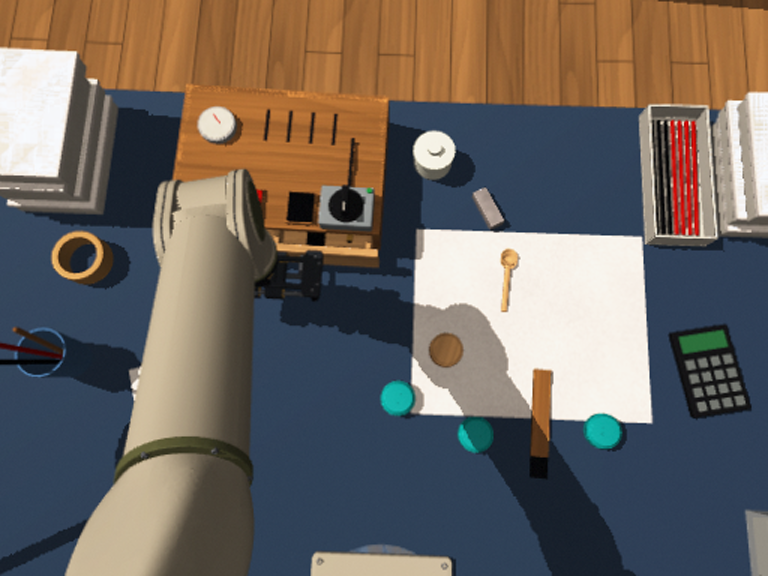

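Request:
move_arm --increments '[[[0.08,0,0],[0,0,0],1],[[0.06,0,0],[0,0,0],1],[[0.05,0,0],[0,0,0],1],[[0.03,0,0],[0,0,0],1],[[0.03,0,0],[0,0,0],1]]'

```text
time_s: 56.5
ee_pos: [0.5772, 0.206, 0.0469]
ee_rot: [-0.0, 1.0, -0.012, -0.0]
wrist_force: [-3.0, 0.7, -0.1]
finger_gap: 0.0004
```

Request:
move_arm --increments '[[[0.03,0,0],[0,0,0],1],[[0.02,0,0],[0,0,0],1],[[0.02,0,0],[0,0,0],1]]'

```text
time_s: 56.8
ee_pos: [0.5793, 0.206, 0.0465]
ee_rot: [0.0, 1.0, -0.011, -0.005]
wrist_force: [-32.0, -2.3, 22.9]
finger_gap: 0.0007
```

Hit the end stop. Backing off, lifting and checking.

Request:
move_arm --increments '[[[-0.1,0,0],[0,0,0],1],[[-0.2,0,0],[0,0,0],1],[[-0.2,0,-0.1],[0,0,0],1],[[-0.2,0,-0.4],[0,0,0],1],[[-0.2,0,-0.4],[0,0,0],1],[[-0.2,0,-0.4],[0,0,0],0.7],[[0,0,-0.4],[0,0,0],0.7],[[0,0,-0.2],[0,0,0],0.7]]'

```text
time_s: 57.6
ee_pos: [0.4753, 0.2088, 0.2411]
ee_rot: [-0.002, 1.0, -0.012, 0.002]
wrist_force: [1.4, -0.8, 0.5]
finger_gap: 0.0167
```

Run:
```python
from plan import *
s=snapshot("top"); f=s["frame"][:,:,::-1]
cv2.imwrite("pics/t24.png",cv2.resize(f[50:230,100:270],None,fx=4,fy=3.3,interpolation=cv2.INTER_CUBIC) if 0 else cv2.resize(f[70:210,105:265],None,fx=5,fy=5*600/700/1.0*0.83,interpolation=cv2.INTER_CUBIC))
o=get_obs();print(o["ee_pos"],o["finger_gap"],o["time_s"],o["wrist_force"])
```

```text
[0.4762824  0.20915217 0.24305498] 0.020291707766683945 57.65 [1.7921026  0.58649229 2.49753445]
```

View pics/t24.png

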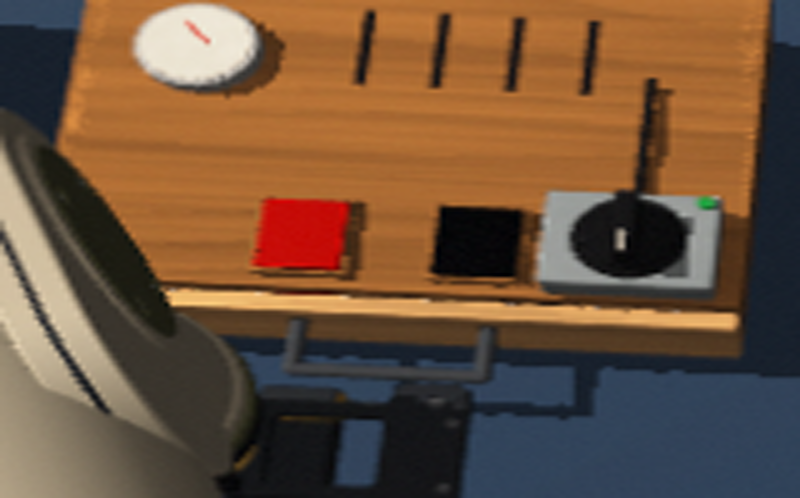

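Run:
```python
from plan import *
s=snapshot("top"); f=s["frame"][:,:,::-1]
print("handle",pos(s,183,174.9,.065))
def z(s,x0,y0,x1,y1,k,n):
    c=s["frame"][y0:y1,x0:x1,::-1].astype(float); c=np.clip(255*(c/255)**.45,0,255).astype(np.uint8)
    c=cv2.resize(c,None,fx=k,fy=k,interpolation=cv2.INTER_CUBIC)
    for u in range(x0,x1,5): cv2.line(c,((u-x0)*k,0),((u-x0)*k,6 if u%10 else 14),(0,255,255),1)
    for v in range(y0,y1,5): cv2.line(c,(0,(v-y0)*k),(6 if v%10 else 14,(v-y0)*k),(0,255,255),1)
    cv2.imwrite("pics/"+n,c)
z(s,205,115,255,160,14,"k1.png")
s2=snapshot("scene"); z(s2,270,185,340,235,11,"k2.png")
for c in("top","scene"):
    for r in outline_of(c,"knob_grip")[:2]: print(c,r["p"],np.array(r["centre"])*[512,384],[a.min() for a in np.nonzero(r["region"])],[a.max() for a in np.nonzero(r["region"])])
    for r in outline_of(c,"start_knob")[:2]: print(c,r["p"],np.array(r["centre"])*[512,384],[a.min() for a in np.nonzero(r["region"])],[a.max() for a in np.nonzero(r["region"])])
```

```text
handle [0.59190228 0.20341884 0.065     ]
top 0.61 [231.0144 133.0944] [np.int64(124), np.int64(221)] [np.int64(144), np.int64(240)]
top 0.78 [229.7856 133.5936] [np.int64(123), np.int64(221)] [np.int64(144), np.int64(240)]
scene 0.7 [302.2848 208.896 ] [np.int64(195), np.int64(292)] [np.int64(216), np.int64(311)]
scene 0.29 [203.9808 283.008 ] [np.int64(268), np.int64(193)] [np.int64(294), np.int64(220)]
scene 0.73 [301.5168 203.904 ] [np.int64(196), np.int64(292)] [np.int64(216), np.int64(311)]
```

View pics/k1.png

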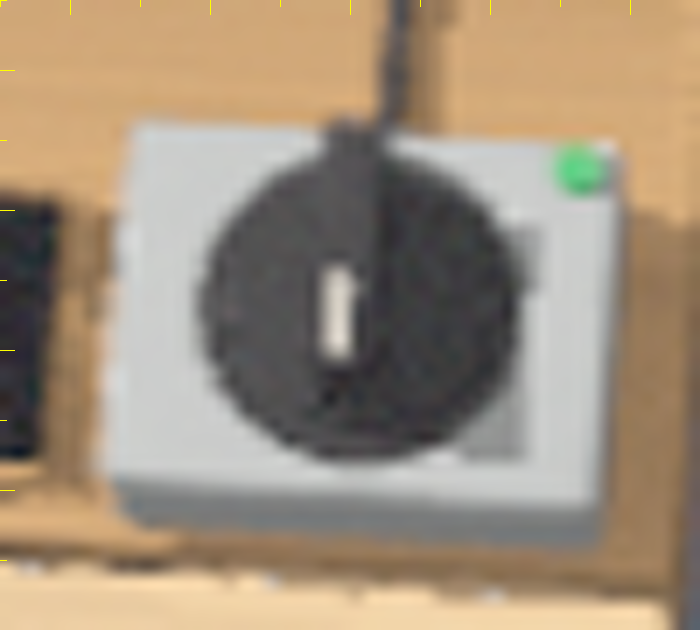

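View pics/k2.png

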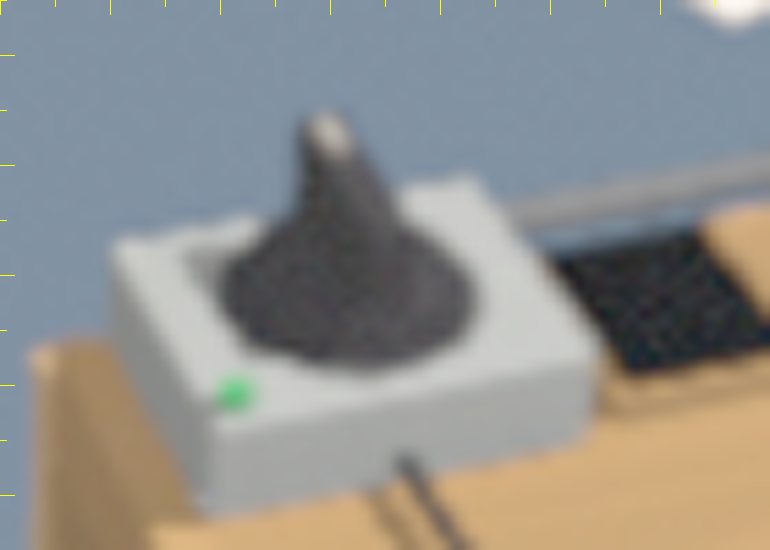

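Run:
```python
from plan import *
s=snapshot("top")
print("foot",pos(s,230.7,137.1,.129),pos(s,230.7,137.1,.122)," rear",pos(s,230.2,123.8,.154)," mark",pos(s,229.3,133.9,.154),pos(s,229,140.7,.154))
s2=snapshot("scene")
for X in [(.672,.081,.129),(.649,.0815,.154),(.695,.0805,.154),(.676,.081,.129)]:print(X,"top",np.round(proj(s,X),1),"scene",np.round(proj(s2,X),1))
# scene foot circle centre approx
u,v=270+347/11,185+297/11; print("scene foot",pos(s2,u,v,.127)); print("scene mark",pos(s2,270+328/11,185+135/11,.154))
o=get_obs();print(o["time_s"])
```

```text
foot [0.6765451  0.07820525 0.129     ] [0.67919444 0.07890914 0.122     ]  rear [0.70136328 0.07870595 0.154     ]  mark [0.67517148 0.07952357 0.154     ] [0.65771928 0.07932567 0.154     ]
(0.672, 0.081, 0.129) top [229.5 138.8] scene [299.3 205.9]
(0.649, 0.0815, 0.154) top [227.9 144.1] scene [296.3 192.4]
(0.695, 0.0805, 0.154) top [229.3 126.2] scene [303.5 202.8]
(0.676, 0.081, 0.129) top [229.6 137.3] scene [299.9 206.8]
scene foot [0.69433502 0.07741308 0.127     ]
scene mark [0.67128668 0.08139606 0.154     ]
58.05
```

Drawer reads shut: the handle is at x 0.592, as expected. The knob axis is at about (0.677, 0.079). I'm turning the wrist 180° first so the clockwise twist stays inside joint 7's range.

Request:
move_arm --increments '[[[0,0,0],[0,0,-0.045],0.55],[[0,0,0],[0,0,-0.045],0.55],[[0,0,0],[0,0,-0.045],0.55],[[0,0,0],[0,0,-0.045],0.55],[[0,0,0],[0,0,-0.045],0.55],[[0,0,0],[0,0,-0.045],0.55],[[0,0,0],[0,0,-0.045],0.55],[[0,0,0],[0,0,-0.045],0.55],[[0,0,0],[0,0,-0.045],0.55],[[0,0,0],[0,0,-0.045],0.55],[[0,0,0],[0,0,-0.045],0.55],[[0,0,0],[0,0,-0.045],0.55],[[0,0,0],[0,0,-0.045],0.55],[[0,0,0],[0,0,-0.045],0.55],[[0,0,0],[0,0,-0.045],0.55],[[0,0,0],[0,0,-0.045],0.55],[[0,0,0],[0,0,-0.045],0.55],[[0,0,0],[0,0,-0.045],0.55],[[0,0,0],[0,0,-0.045],0.55],[[0,0,0],[0,0,-0.045],0.55]]'

```text
time_s: 60.05
ee_pos: [0.4741, 0.208, 0.2364]
ee_rot: [-0.0, 0.165, 0.986, -0.0]
wrist_force: [-0.6, -0.1, -0.0]
finger_gap: 0.0391
```

Run:
```python
from plan import *
o=get_obs();print(o["ee_pos"],o["finger_gap"],o["time_s"],o["q"])
plan([(.677,.079,.21,88.7,.55,.04),(.677,.079,.135,88.7,.55,.02)])
```

```text
[0.47408794 0.20803872 0.23636262] 0.03912294653127461 60.05 [-0.95432303  0.07922391  0.48181254  1.74394847 -0.03747897  1.32855231
  0.77404653]
3 x turn [0.0, 0.0, -0.033] 0.55
7 x [-0.29, -0.18, 0.04] + [-0.025, 0.015, -0.015] 0.55
4 x [0.0, 0.0, 0.19] + [0.0, 0.0, -0.01] 0.55
end [0.6769 0.0792 0.1348]
```

Request:
move_arm --increments '[[[0,0,0],[0,0,-0.033],0.55],[[0,0,0],[0,0,-0.033],0.55],[[0,0,0],[0,0,-0.033],0.55],[[-0.29,-0.18,0.03],[0,0,0],0.55],[[-0.29,-0.18,0.03],[0,0,0],0.55],[[-0.29,-0.18,0.03],[0,0,0],0.55],[[-0.29,-0.18,0.03],[0,0,0],0.55],[[-0.29,-0.18,0.03],[0,0,0],0.55],[[-0.29,-0.18,0.03],[0,0,0],0.55],[[-0.29,-0.18,0.03],[0,0,0],0.55],[[-0.025,0.015,0],[0,0,0],0.55],[[0,0,0],[0,0,0],0.55],[[0,0,0],[0,0,0],0.55]]'

```text
time_s: 61.35
ee_pos: [0.6758, 0.0791, 0.2156]
ee_rot: [-0.0, 0.013, 1.0, 0.0]
wrist_force: [-0.4, -0.5, 0.8]
finger_gap: 0.0393
```

Run:
```python
from plan import *
s=save("scene","s25.png",1.5);save("top","t25.png",1.5)
o=get_obs();print(o["ee_pos"],o["finger_gap"],o["time_s"],o["q"])
plan([(.677,.079,.135,88.7,.55,.02)])
```

```text
[0.67577629 0.07941116 0.21618617] 0.03910778268148355 61.45 [-0.57632997  0.50173052  0.57824437  1.33089758 -0.27147059  1.38691665
  1.53987739]
5 x [0.0, 0.0, 0.16] + [-0.01, -0.005, 0.01] 0.55
end [0.6768 0.079  0.1352]
```

View pics/s25.png

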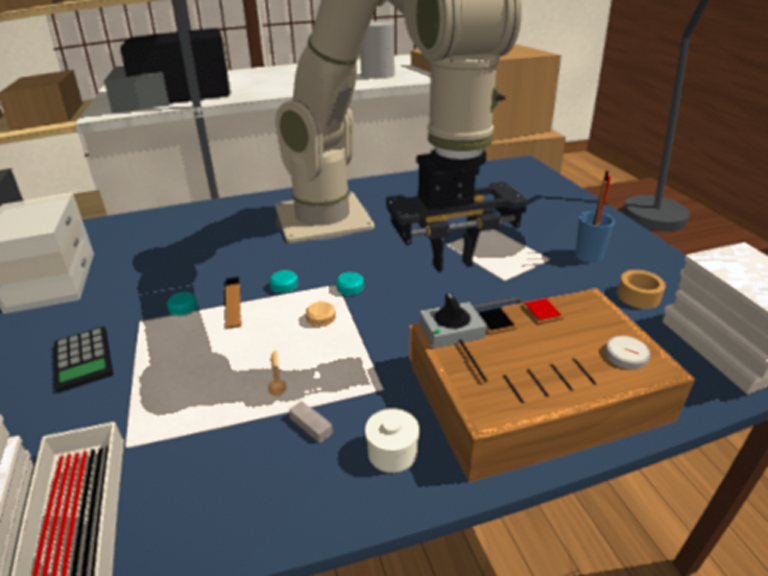

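View pics/t25.png

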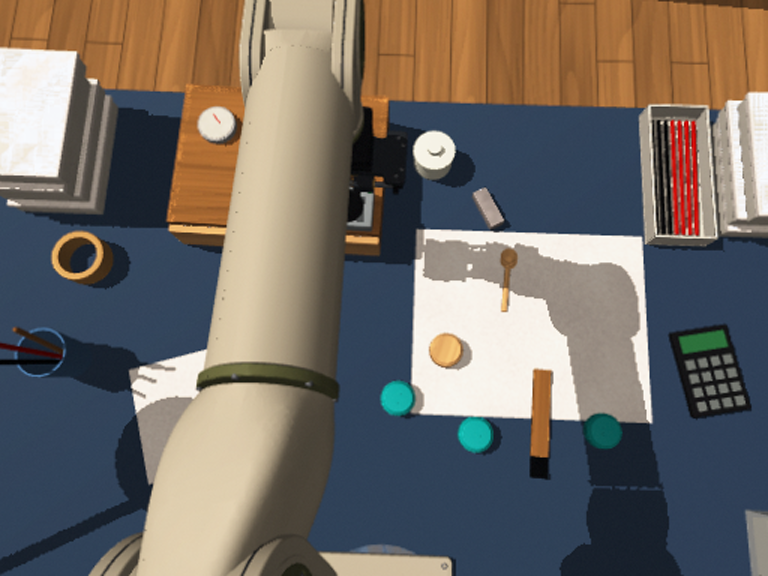

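Request:
move_arm --increments '[[[-0.01,0,0.16],[0,0,0],0.55],[[0,0,0.16],[0,0,0],0.55],[[0,0,0.16],[0,0,0],0.55],[[0,0,0.16],[0,0,0],0.55],[[0,0,0.16],[0,0,0],0.55],[[0,0,0],[0,0,0],0.55],[[0,0,0],[0,0,0],0.55]]'

```text
time_s: 62.15
ee_pos: [0.6773, 0.0782, 0.1358]
ee_rot: [-0.0, 0.013, 1.0, -0.0]
wrist_force: [-0.5, 0.1, 0.1]
finger_gap: 0.039
```

Request:
move_arm --increments '[[[0,0,0],[0,0,0],1],[[0,0,0],[0,0,0],1],[[0,0,0],[0,0,0],1],[[0,0,0],[0,0,0],1],[[0,0,0],[0,0,0],1]]'

```text
time_s: 62.65
ee_pos: [0.6777, 0.0821, 0.1366]
ee_rot: [0.001, 0.012, 1.0, 0.002]
wrist_force: [0.6, 9.1, 0.5]
finger_gap: 0.0117
```

Gripped (gap 12 mm). The sideways force says I'm about 3 mm off in y, so I'll centre and then twist clockwise.

Request:
move_arm --increments '[[[0,0.035,0],[0,0,0],1],[[0,0,0],[0,0,0],1],[[0,0,0],[0,0,0.03],1],[[0,0,0],[0,0,0.04],1],[[0,0,0],[0,0,0.04],1],[[0,0,0],[0,0,0.04],1]]'

```text
time_s: 63.25
ee_pos: [0.6781, 0.0838, 0.1366]
ee_rot: [0.001, 0.248, 0.969, 0.002]
wrist_force: [4.2, 5.8, 0.8]
finger_gap: 0.0116
```

Request:
move_arm --increments '[[[0,0,0],[0,0,0.04],1],[[0,0,0],[0,0,0.04],1],[[0,0,0],[0,0,0.04],1],[[0,0,0],[0,0,0.04],1]]'

```text
time_s: 63.65
ee_pos: [0.6793, 0.0851, 0.1366]
ee_rot: [0.001, 0.481, 0.877, 0.003]
wrist_force: [10.0, 9.7, -2.8]
finger_gap: 0.0116
```

Run:
```python
from plan import *
o=get_obs();R=tooly(o);print(o["ee_pos"],o["finger_gap"],o["wrist_force"],o["wrist_torque"],np.degrees(np.arctan2(R[1,1],R[0,1])))
```

```text
[0.67925187 0.0850826  0.1366421 ] 0.011587897565282746 [10.03724629  9.71072667 -2.82551628] [ 1.89700285 -2.22525443  0.13461337] 32.548356664975636
```

Request:
move_arm --increments '[[[0,0,0],[0,0,0.02],1],[[0,0,0],[0,0,0.02],1],[[0,0,0],[0,0,0],1],[[0,0,0],[0,0,0],1]]'

```text
time_s: 64.05
ee_pos: [0.6795, 0.0852, 0.1367]
ee_rot: [0.001, 0.532, 0.847, 0.003]
wrist_force: [10.2, 9.0, -2.8]
finger_gap: 0.0118
```

Run:
```python
from plan import *
o=get_obs();R=tooly(o);print(o["ee_pos"],o["finger_gap"],o["wrist_force"],o["wrist_torque"],np.degrees(np.arctan2(R[1,1],R[0,1])))
s=snapshot("scene"); cv2.imwrite("pics/k3.png",cv2.resize(s["frame"][100:260,240:400,::-1],None,fx=3.5,fy=3.5))
```

```text
[0.67951843 0.08521964 0.13667243] 0.011787719502716695 [10.2204695   8.98814594 -2.79251056] [ 1.86065753 -2.20381367  0.62822881] 25.690016496457087
```

View pics/k3.png

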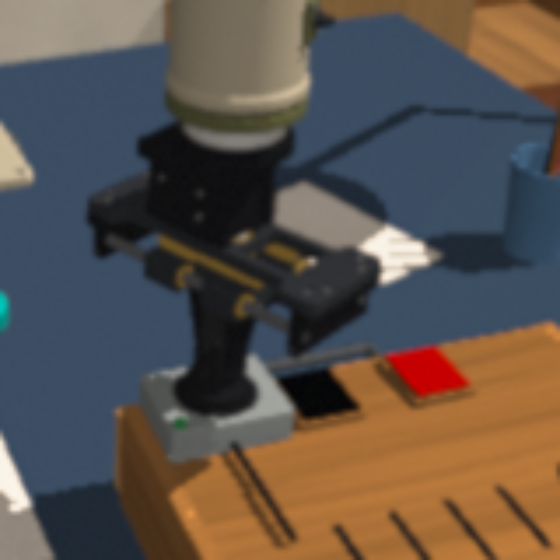

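Turned 63° and the torque jumped, so the knob is on its stop. Turning back and letting go.

Request:
move_arm --increments '[[[0,0,0],[0,0,-0.044],1],[[0,0,0],[0,0,-0.044],1],[[0,0,0],[0,0,-0.044],1],[[0,0,0],[0,0,-0.044],1],[[0,0,0],[0,0,-0.044],1],[[0,0,0],[0,0,-0.044],1],[[0,0,0],[0,0,-0.044],1],[[0,0,0],[0,0,-0.044],1],[[0,0,0],[0,0,0],0.5],[[0,0,0],[0,0,0],0.4],[[0,0,0],[0,0,0],0.3],[[0,0,0],[0,0,0],0.3],[[0,0,-0.1],[0,0,0],0.3],[[0,0,-0.3],[0,0,0],0.3],[[0,0,-0.4],[0,0,0],0.3],[[0,0,-0.4],[0,0,0],0.3]]'

```text
time_s: 65.7
ee_pos: [0.6771, 0.0816, 0.258]
ee_rot: [-0.0, 0.011, 1.0, -0.0]
wrist_force: [0.5, -0.1, 0.1]
finger_gap: 0.0594
```

Request:
move_arm --increments '[[[0.3,0,0],[0,0,0],0.3],[[0.4,0,0],[0,0,0],0.3],[[0.4,0,0],[0,0,0],0.3],[[0.4,0,0],[0,0,0],0.3],[[0.4,0,0],[0,0,0],0.3],[[0.2,0,0],[0,0,0],0.3],[[0,0,0],[0,0,0],0.3],[[0,0,0],[0,0,0],0.3],[[0,0,0],[0,0,0],0.3]]'

```text
time_s: 66.6
ee_pos: [0.4682, 0.0858, 0.2564]
ee_rot: [0.0, 0.011, 1.0, 0.0]
wrist_force: [-0.0, 0.6, -0.1]
finger_gap: 0.0611
```

Run:
```python
from plan import *
o=get_obs();print(o["ee_pos"],o["finger_gap"],o["wrist_force"],o["time_s"])
s=save("top","t27.png"); save("scene","s27.png")
print("handle",pos(s,183,174.9,.065))
```

```text
[0.4681905  0.08584874 0.25638633] 0.06105439341946863 [-0.04497255  0.56008378 -0.09647649] 66.6
handle [0.59190228 0.20341884 0.065     ]
```

View pics/t27.png

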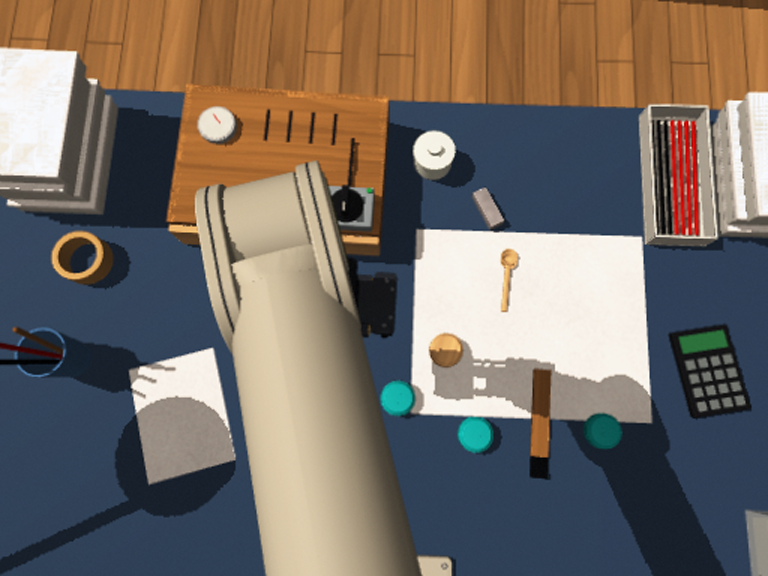

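View pics/s27.png

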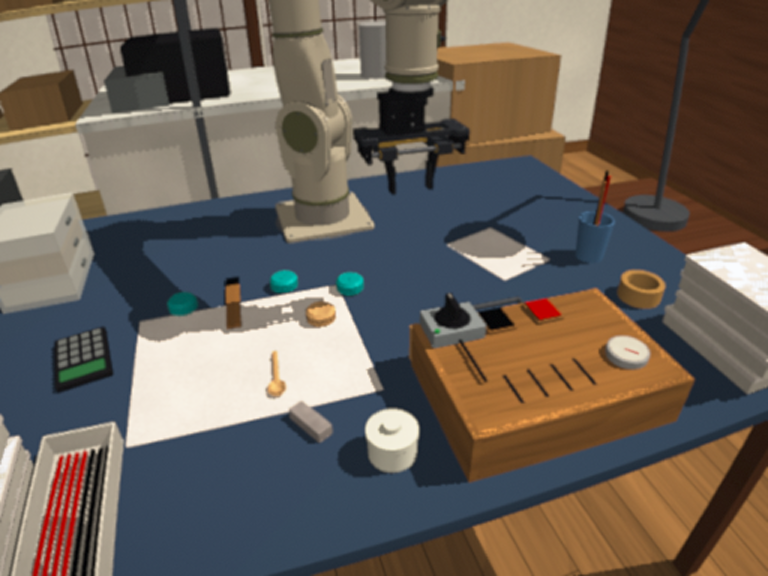

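Run:
```python
from plan import *
a=cv2.imread("pics/t25.png").astype(int);b=cv2.imread("pics/t27.png").astype(int)
print("panel right diff",np.abs(a-b)[225:265,362:385].mean())
c=cv2.imread("pics/t22.png").astype(int); print("open vs now",np.abs(c-b)[225:265,362:385].mean(),"knob rest diff(t22)",np.abs(c-b)[185:225,345:375].mean())
close_job()
```

```text
panel right diff 0.8199275362318841
open vs now 36.76485507246377 knob rest diff(t22) 1.0119444444444445
the job is handed in; nothing more can be done
```

The job is handed in at about 67 s of the 210 s allowed. All six lacquered pieces are loaded: red box, case and spoon in the left bay, black box, case and spoon in the right. I then pushed the drawer shut to its stop, turned the knob clockwise and let it spring back.

**Last checks**
- **Drawer:** a picture after the push put the handle at x ≈ 0.592, which matches a shut drawer. The panel region barely changed between before and after the knob twist. I printed the handle position again at the end, but it reused an old pixel, so it is not an independent check.
- **Knob:** the gripper turned 63° and the torque jumped from 0.13 to 0.63 N m, so it was on its stop. Afterwards the knob area of the picture matched the earlier at-rest one.
- **Bystanders:** the bare pieces, brush and stone looked unmoved in the last pictures.

**Off plan**
- **Red box:** it was nudged a few centimetres inside its bay after I had placed it. It stayed in the bay, next to the red spoon.
- **Contents after shutting:** the closed drawer hides the pieces. The last picture of all six in their bays was taken just before I pushed it shut.
- **Knob grip:** I was about 3 mm off when I first gripped the knob. That gave sideways forces of up to about 14 N, so I shifted the grip before twisting.

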